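# Pack carved ducks into the sliding-lid storage chest

## Robot

A 7-joint arm with a two-finger parallel gripper is mounted at the origin on the work surface. World frame = base frame: x ahead of the robot, y to its left, z up, the work surface at z = 0. Lengths are in m, angles in rad, forces in N, time in s.
With the tool pointing down it reaches from about 0.35 to 0.9 m from the base axis. Payload 8.1 kg.
Tool frame: the origin (TCP) lies at the centre of the arm's flange, where the gripper is bolted on; the fingertips stand 178 mm ahead of it and the grasp point (between the pads) lies 159 mm ahead of it; x points along the fingers, z is the direction in which the jaws open and shut, and the axes are right-handed (so a half turn about x gives the same grasp; the last joint's range is limited). The gripper opens to 92 mm and grips with 3 to 60 N. Pads are 19 mm wide; open, the fingers measure 130 mm over their backs; the gripper's body (75 mm by 190 mm) begins 47 mm behind the grasp point.
Start: joints at [-1.31, 0.434, 0.025, 1.573, -0.012, 1.134, -0.075], TCP at [0.222, 0.584, 0.405] pointing down, gripper open.
Joint ranges: [-2.62, 2.62], [-0.44, 2.09], [-1.27, 1.32], [0.08, 2.57], [-1.32, 4.46], [0.12, 2], [-2.74, 2.74]. Speed limits (rad/s): [2.22, 2.22, 3.01, 3.01, 3.14, 3.14, 3.14].

## Interface

Orientations are given as a rotation vector (axis times angle).
In Python, from cell import arm, get_image, search_frame, pinpoint gives the robot as it stands.
- The arm moves only by the tool arm_command, never from a script. Its argument "motion" is a list of rows, each a list of 7 numbers: the finger opening in mm, from 0 to 91.8, then the shift along the tool's x, y, z in mm, then the turn, a rotation vector about the tool's x, y, z in degrees. In form: [[fingers, x, y, z, ax, ay, az], ...]. A call has 1 to 5 rows; each row shifts and turns the commanded pose from where the row before left it, along the tool's axes as they then stand; what a row does not reach is not made up. A row lasts 1/8 s, in which the tool goes at most 62.5 mm and 10.7 degrees, less where a joint would pass 70% of its speed; a pose out of reach is approached as far as the arm can. A call with a gripper value outside its range is refused whole. The fingers move at their own pace and stop on an object; "newtons" is the grip in N (left out, the last holds). Time passes only in rows, so rows that do not move let the fingers close. It gives the time, the measured TCP pose, the force and the opening at its end, in the units of the state.
- arm.observe(): the state, without advancing time (a new reading comes with each control period).
- get_image(name): name is "scene" or "top"; returns a dict with "frame" (420x560x3 uint8, red, green, blue), "range_z" (420x560 float32, m along the optical axis (not along the pixel's ray), 0 where there is no reading), "K" (3x3 intrinsics, pixels), "origin" and "rotation" of the camera in the world. Camera axes: x right, y down, z forward; pixel columns grow to the right and rows downward; lengths in m; the calibration is good to about 2 mm. A picture is of the moment at which its call begins.
- arm.sign_off(): hands the job in, once; it reports no verdict.
Trained networks look in the newest picture that a camera, given by its name, has taken for a name from the list of things; names that differ only in an ending like _2 or _b are one class to them, and where a whole thing is asked for, a point or a joint stands for the part that bears it (a point fixed in the world has none). Each returns a list of dicts, best first, with "p" (0 to 1); they miss things now and then, are a little off and sometimes report something else, mostly with a low value. They report only what shows in the picture. A call takes as long as a camera call.
- search_frame(camera, target): "point" ([x, y, z] in m, in world coordinates, good to about 4 mm: the middle of the surface that is visible of it).
- pinpoint(camera, target): "point" ([x, y, z] in m, in world coordinates, good to about 4 mm: a listed point, or the origin of a listed thing).
The state is a dict: "clock": time; "joints": joint angles; "dq": joint speeds; "joint_efforts": joint torques, N m; "position": TCP position; "ee_rot": TCP orientation; "force": force on the tool from outside, world axes, zero at the start; "ft_torque": the same for the moment, N m; "width": opening from 0.0 (shut) to 1.0 (fully open).
Only numpy, scipy, OpenCV 4.12 (cv2) and the standard library are available. Lean on these libraries where they do the work, as an engineer would, in place of code of your own. Each camera call takes 0.05 s, during which the arm holds its last target. There are 200 camera calls.

## Task

Put the finished carvings away: hold the red thumb release down and slide the chest's lid fully open, stand every carved duck upright on the chest floor (do not let one drop), and only then tip the blue cup over the chest so that all its cedar balls end up in with the ducks. Stand the empty cup back upright on its cork coaster, and slide the lid fully shut again until the released button pops up locked. Leave the jar, bowl, mallet, chisel and wood blank where they are.

Things in the scene. Friction and masses are not known exactly. Their poses are not given: they have to be found in the camera images.
- chest: Fixed light-wood storage chest, an open box 186 (x) x 200 mm (y) outside, 170 x 184 inside; origin at the centre of the box's underside, on the table. Floor and walls 8 mm thick, rims 68 mm above the table. +x is the way the lid opens (away from the robot, within 0.1 rad of world x). Behind the box, to x = 279 mm, a 68 mm high frame takes the open lid.
- chest_floor (a point): Centre of the chest's inner floor, 8 mm above the table; axes as the chest. An aluminium rail, 36 mm wide and 68 mm high (end caps 76 mm), runs along the box's +y side: chest y = 107 to 143 mm, x = -101 to +287 mm.
- chest_mouth (a point): Centre of the chest's mouth, level with the wall rims, 68 mm above the table. The lid plate slides over it, its top 78 mm high with battens to 84 mm.
- lid (a joint): How far the lid is open along chest +x: 0 = fully shut, 0.18 m = fully open. The black carriage on the rail is part of it. It runs freely (about 2 N) only while the red button is held at least 5 of its 7 mm down; let go, it locks at the next of the catches, one every 30 mm from 0 to 0.18, with 3 mm of play.
- release (a joint): How far the red thumb button is down: 0 = up, 0.007 m = fully down. Sprung: 2 N to start, 5 N fully down. Let go between two catches it stays part-way down until the lid reaches one.
- button_top (a point): Centre of the red button's top, 48 mm (chest x) by 34 mm (chest y), facing up, 98.5 mm above the table when up. It rides on the lid: chest x = -40 mm shut, +140 mm open; y = 125 mm. At each x end a black ridge rises to 106 mm, inner faces 58 mm apart, so closed fingertips pressing the button can push the carriage; the y sides are open.
- coaster: Fixed round cork coaster, 92 mm across, 5 mm thick; origin at the centre of its underside on the table.
- cup: Blue ceramic cup, open top, 85 mm high, outside diameter 54 mm at the foot widening to 68 mm at the rim, wall 4 mm, floor 5 mm, about 0.15 kg; origin at the centre of its underside, z up through the mouth. Starts on the coaster with the six balls in it.
- glue_jar: Amber glue jar with a black lid, 60 mm across, 85 mm high, standing among the ducks. Bystander. Origin at its underside.
- tea_bowl: White tea bowl, 100 mm across, 60 mm high. Bystander. Origin at its underside.
- mallet: Hammer-shaped wooden mallet, 220 mm long, lying along its x. Bystander.
- chisel: Tool with a handle, 190 mm long, lying along its x. Bystander.
- blank: Plain block of light wood 120 x 60 x 45 mm. Bystander. Origin at its underside.
- duck1: Carved wooden duck with a green head, if present (2 to 4 of the four ducks are there). Body 58 mm long (its x, head and beak at +x), 36 mm wide (its y), 30 mm high with upright sides to grip; overall 72 mm long (from -35 to +39 mm), head top 49 mm high; origin at the centre of the body's underside; about 0.07 kg.
- duck2: Carved wooden duck with a red head, if present (2 to 4 of the four ducks are there). Body 58 mm long (its x, head and beak at +x), 36 mm wide (its y), 30 mm high with upright sides to grip; overall 72 mm long (from -35 to +39 mm), head top 49 mm high; origin at the centre of the body's underside; about 0.07 kg.
- duck3: Carved wooden duck with a blue head, if present (2 to 4 of the four ducks are there). Body 58 mm long (its x, head and beak at +x), 36 mm wide (its y), 30 mm high with upright sides to grip; overall 72 mm long (from -35 to +39 mm), head top 49 mm high; origin at the centre of the body's underside; about 0.07 kg.
- duck4: Carved wooden duck with a dark brown head, if present (2 to 4 of the four ducks are there). Body 58 mm long (its x, head and beak at +x), 36 mm wide (its y), 30 mm high with upright sides to grip; overall 72 mm long (from -35 to +39 mm), head top 49 mm high; origin at the centre of the body's underside; about 0.07 kg.
- ball1_center (a point): Centre of one of the six turned cedar balls, 22 mm diameter, 10 g; starts in the cup.
- ball2_center (a point): Centre of one of the six turned cedar balls, 22 mm diameter, 10 g; starts in the cup.
- ball3_center (a point): Centre of one of the six turned cedar balls, 22 mm diameter, 10 g; starts in the cup.
- ball4_center (a point): Centre of one of the six turned cedar balls, 22 mm diameter, 10 g; starts in the cup.
- ball5_center (a point): Centre of one of the six turned cedar balls, 22 mm diameter, 10 g; starts in the cup.
- ball6_center (a point): Centre of one of the six turned cedar balls, 22 mm diameter, 10 g; starts in the cup.

How it is judged:
On the way, in this order (a step that is already met when the one before it is completed fails the run):
1. the lid is slid fully open (value of joint lid above 0.17 m), for 0.2 s.
2. every duck stands upright on the chest floor and is let go (x of duck1 in the frame of chest between -0.085 and 0.085 m and y of duck1 in the frame of chest between -0.092 and 0.092 m and z of each of duck1, duck2, duck3, duck4 in the frame of chest below 0.022 m and angle between each of duck1, duck2, duck3, duck4's own z axis and vertical below 0.4 rad and x of duck2 in the frame of chest between -0.085 and 0.085 m and y of duck2 in the frame of chest between -0.092 and 0.092 m and x of duck3 in the frame of chest between -0.085 and 0.085 m and y of duck3 in the frame of chest between -0.092 and 0.092 m and x of duck4 in the frame of chest between -0.085 and 0.085 m and y of duck4 in the frame of chest between -0.092 and 0.092 m and contact force between the fingers and duck1 below 0.1 N and contact force between the fingers and duck2 below 0.1 N and contact force between the fingers and duck3 below 0.1 N and contact force between the fingers and duck4 below 0.1 N), for 0.2 s.
3. the cup is tipped over the chest (angle between cup's own z axis and vertical above 0.6 rad and horizontal distance between cup and chest_mouth below 0.18 m).
4. all the balls are in the chest with the ducks (x of duck1 in the frame of chest between -0.085 and 0.085 m and y of duck1 in the frame of chest between -0.092 and 0.092 m and z of each of duck1, duck2, duck3, duck4 in the frame of chest below 0.022 m and angle between each of duck1, duck2, duck3, duck4's own z axis and vertical below 0.4 rad and x of duck2 in the frame of chest between -0.085 and 0.085 m and y of duck2 in the frame of chest between -0.092 and 0.092 m and x of duck3 in the frame of chest between -0.085 and 0.085 m and y of duck3 in the frame of chest between -0.092 and 0.092 m and x of duck4 in the frame of chest between -0.085 and 0.085 m and y of duck4 in the frame of chest between -0.092 and 0.092 m and x of ball1_center in the frame of chest between -0.085 and 0.085 m and y of ball1_center in the frame of chest between -0.092 and 0.092 m and z of each of ball1_center, ball2_center, ball3_center, ball4_center, ball5_center, ball6_center in the frame of chest below 0.068 m and x of ball2_center in the frame of chest between -0.085 and 0.085 m and y of ball2_center in the frame of chest between -0.092 and 0.092 m and x of ball3_center in the frame of chest between -0.085 and 0.085 m and y of ball3_center in the frame of chest between -0.092 and 0.092 m and x of ball4_center in the frame of chest between -0.085 and 0.085 m and y of ball4_center in the frame of chest between -0.092 and 0.092 m and x of ball5_center in the frame of chest between -0.085 and 0.085 m and y of ball5_center in the frame of chest between -0.092 and 0.092 m and x of ball6_center in the frame of chest between -0.085 and 0.085 m and y of ball6_center in the frame of chest between -0.092 and 0.092 m), for 0.2 s.
At the end, for the whole second after the job is handed in: The lid is within 5 mm of fully shut with the button up (within 2 mm), every duck stands upright (within 0.4 rad) on the chest floor inside the walls, all six balls are inside the chest, the cup stands upright on the coaster within 25 mm of its centre, and everything is at rest (all of step 4 and value of joint lid below 0.005 m and value of joint release below 0.002 m and horizontal distance between cup and coaster below 0.025 m and angle between cup's own z axis and vertical below 0.1 rad and height (world z) of cup between 0.002 and 0.01 m and linear speed of each of duck1, duck2, duck3, duck4, ball1, ball2, ball3, ball4, ball5, ball6, cup below 0.03 m/s); the robot touches nothing.
It fails at once if the jar, bowl, mallet, chisel or wood blank is moved more than 4 cm (distance of any of glue_jar, tea_bowl, mallet, chisel, blank from where it was at the start of the episode above 0.04 m).
It fails at once if a duck is dropped (falls freely from more than about 10 cm) ((linear speed of duck1 above 1.35 m/s and contact force between the fingers and duck1 below 0.1 N) or (linear speed of duck2 above 1.35 m/s and contact force between the fingers and duck2 below 0.1 N) or (linear speed of duck3 above 1.35 m/s and contact force between the fingers and duck3 below 0.1 N) or (linear speed of duck4 above 1.35 m/s and contact force between the fingers and duck4 below 0.1 N)).
Of duck1, duck2, duck3, duck4 only 2 to 4 are there at a start; the rules pass over those that are not, and their reading is None.
At some moment in a run one of duck1, duck2, duck3, duck4 may be knocked a few centimetres aside while the robot is not near it.
It also fails if it takes over 208 s, if anything falls off the work surface, if the arm or the gripper's body presses on something with over 40 N, if the wrist force passes 120 N, or if a joint passes its speed limit or range.

## Working session

There is one attempt and no reset: what is moved stays moved. The work goes in short steps, Python scripts to look and compute and a tool call to move; the robot and the scene stay as the last step left them, time stands still between calls to the robot, and variables do not carry over. Pictures are saved under pics/ and viewed, about 12 in all and at most 16, crops included, and the job is handed in when it is done.

Besides the shell and the picture viewer there is one more tool, called after ">>>" by a JSON object that holds its "op" and its "data", one argument or row to a line. arm_command: Moves the arm, as the interface text tells. Its arguments: {"type":"object","properties":{"motion":{"type":"array"},"newtons":{"type":"number"}},"required":["motion"]}

```bash
ls; mkdir -p pics
cat > h.py <<'E'
import numpy as np, cv2
from cell import arm, get_image, search_frame, pinpoint
from scipy.spatial.transform import Rotation as R
def save(im,n,crop=None,s=1):
    f=im["frame"][:,:,::-1]
    if crop: f=f[crop[0]:crop[1],crop[2]:crop[3]]
    cv2.imwrite("pics/"+n,cv2.resize(f,None,fx=s,fy=s,interpolation=cv2.INTER_CUBIC))
def cloud(im):
    z=im["range_z"];h,w=z.shape;u,v=np.meshgrid(np.arange(w),np.arange(h));K=im["K"]
    p=np.stack([(u-K[0,2])/K[0,0]*z,(v-K[1,2])/K[1,1]*z,z],-1)
    P=p@np.array(im["rotation"]).T+np.array(im["origin"]); P[z==0]=np.nan
    return P
def st():
    s=arm.observe();return s
E
python3 - <<'E'
from h import *
a=get_image("scene");b=get_image("top")
save(a,"s0.png");save(b,"t0.png")
print(b["origin"],a["origin"],b["K"][0]);print(b["rotation"])
for n in ["chest","button_top","coaster","cup","glue_jar","tea_bowl","mallet","chisel","blank","duck1","duck2","duck3","duck4"]:
    print(n,[(np.round(d["point"],3).tolist(),round(d["p"],2)) for d in pinpoint("top",n)][:3])
s=st();print(s["clock"],s["position"],s["ee_rot"],R.from_rotvec(s["ee_rot"]).as_matrix().round(3))
E
```

```text
pics
[ 0.31470326 -0.02657678  1.57464796] [1.16930154 0.36989639 0.92292503] [532.19353618   0.         277.5312403 ]
[-2.145783    2.1656717  -0.09360863]
chest [([0.503, -0.018, -0.0], 0.8)]
button_top [([0.457, 0.106, 0.101], 0.75)]
coaster [([0.376, -0.307, -0.002], 0.52)]
cup [([0.376, -0.305, 0.005], 0.61)]
glue_jar [([0.513, 0.317, -0.002], 0.69)]
tea_bowl [([0.332, 0.471, 0.002], 0.61), ([0.533, 0.469, -0.003], 0.48)]
mallet [([0.369, -0.514, 0.003], 0.66), ([0.499, -0.29, -0.002], 0.45)]
chisel [([0.531, 0.468, -0.0], 0.78), ([0.334, 0.47, -0.001], 0.75)]
blank [([0.537, -0.489, 0.0], 0.79), ([0.504, -0.016, 0.067], 0.2)]
duck1 [([0.504, -0.288, -0.0], 0.8), ([0.376, -0.308, -0.006], 0.63), ([0.365, 0.322, -0.002], 0.51)]
duck2 [([0.504, -0.288, -0.0], 0.8), ([0.376, -0.308, -0.006], 0.63), ([0.365, 0.322, -0.002], 0.51)]
duck3 [([0.504, -0.288, -0.0], 0.8), ([0.376, -0.308, -0.006], 0.63), ([0.365, 0.322, -0.002], 0.51)]
duck4 [([0.504, -0.288, -0.0], 0.8), ([0.376, -0.308, -0.006], 0.63), ([0.365, 0.322, -0.002], 0.51)]
0.75 [0.22242053 0.58409118 0.40476754] [-0.93707848  1.35955192  0.93713645] [[ 0.    -0.935  0.356]
 [ 0.     0.356  0.935]
 [-1.    -0.     0.   ]]
```

```bash
sed -i 's/np.array(im\["rotation"\]).T/R.from_rotvec(im["rotation"]).as_matrix().T/' h.py
```

```text
(no output)
```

View pics/s0.png

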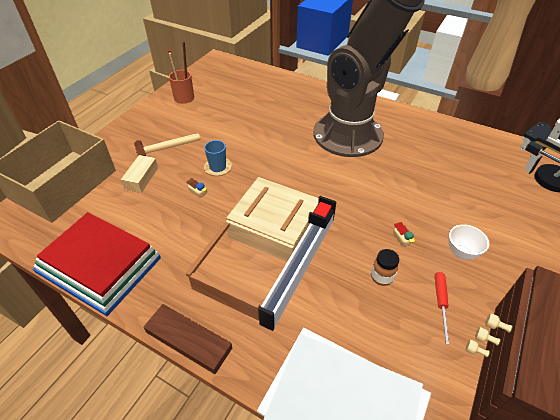

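View pics/t0.png

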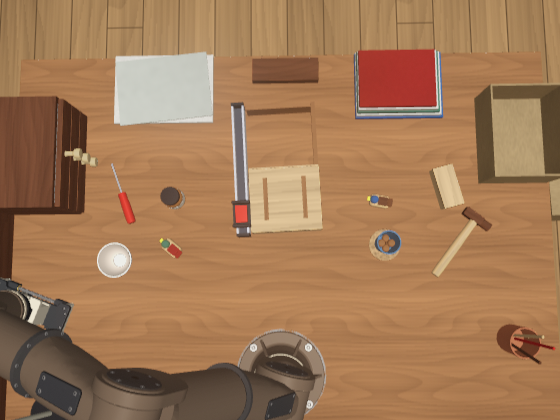

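Run:
```python
from h import *
b=get_image("top");P=cloud(b);F=b["frame"].astype(int)
save(b,"t1.png",(190,270,140,220),7)
hsv=cv2.cvtColor(b["frame"],cv2.COLOR_RGB2HSV)
for n,c in [("g",(.365,.322)),("b",(.504,-.288))]:
    m=(np.hypot(P[...,0]-c[0],P[...,1]-c[1])<.055)&(P[...,2]>.01)
    q=P[m];body=q[q[:,2]<.036];head=q[q[:,2]>.04]
    r=cv2.minAreaRect((body[:,:2]*1000).astype(np.float32))
    print(n,len(q),q[:,2].max(),body.mean(0),head.mean(0),r)
# rail
m=(abs(P[...,2]-.068)<.003)&(P[...,0]>.35)&(P[...,0]<.85)&(P[...,1]>.06)&(P[...,1]<.15)&(hsv[...,1]<90)
q=P[m];print("rail",len(q),cv2.minAreaRect((q[:,:2]*1000).astype(np.float32)))
m=(abs(P[...,2]-.078)<.0045)&(P[...,0]>.35)&(P[...,0]<.65)&(P[...,1]>-.15)&(P[...,1]<.1)
q=P[m];print("lid",len(q),cv2.minAreaRect((q[:,:2]*1000).astype(np.float32)))
m=(P[...,2]>.09)&(P[...,0]>.35)&(P[...,0]<.65)&(P[...,1]>.06)&(P[...,1]<.15)&((hsv[...,0]<10)|(hsv[...,0]>170))&(hsv[...,1]>150)
q=P[m];print("btn",len(q),cv2.minAreaRect((q[:,:2]*1000).astype(np.float32)),q[:,2].mean())
for n,c in [("cup",(.376,-.305)),("coaster",(.376,-.305)),("jar",(.513,.317))]:
    lo={"cup":.086,"coaster":.003,"jar":.08}[n];hi={"cup":.1,"coaster":.008,"jar":.1}[n]
    m=(np.hypot(P[...,0]-c[0],P[...,1]-c[1])<.07)&(P[...,2]>lo)&(P[...,2]<hi)
    q=P[m];print(n,cv2.minEnclosingCircle((q[:,:2]*1000).astype(np.float32)))
```

```text
g 275 0.05315132586717075 [0.36224365 0.31114417 0.02875515] [0.37783971 0.33233172 0.04459971] ((363.48468017578125, 315.427001953125), (83.21346282958984, 38.3062858581543), 53.69961929321289)
b 278 0.053393501018964784 [ 0.4948877  -0.29527576  0.02790256] [ 0.50104813 -0.27420132  0.04477414] ((498.17645263671875, -290.5616149902344), (74.09749603271484, 41.848480224609375), 69.6141586303711)
rail 309 ((592.3963623046875, 97.76795959472656), (386.3394470214844, 70.92464447021484), 1.6365669965744019)
lid 3566 ((524.2669677734375, -5.1989898681640625), (235.5221710205078, 223.0203857421875), 4.244927883148193)
btn 200 ((456.70867919921875, 106.64872741699219), (46.29315185546875, 33.737342834472656), 1.1097339391708374) 0.09695087079341869
cup ((374.6165771484375, -303.3210144042969), 33.56768798828125)
coaster ((376.9538269042969, -304.00860595703125), 69.391845703125)
jar ((510.5174865722656, 311.7599182128906), 27.05609893798828)
```

View pics/t1.png

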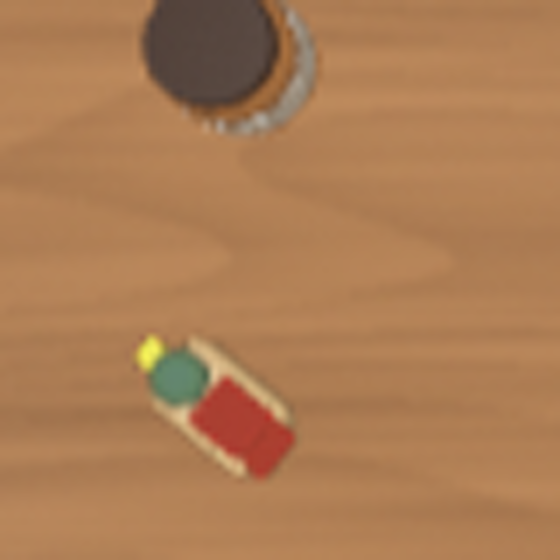

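```bash
cat >> h.py <<'E'
def down(yaw):  # tool x down, tool z at world yaw (deg)
    c,s=np.cos(np.radians(yaw)),np.sin(np.radians(yaw))
    x=np.array([0,0,-1.]);z=np.array([c,s,0]);return np.stack([x,np.cross(z,x),z],1)
def plan(legs,fing,start=None):
    """legs: list of (point xyz, Rm, offset mm along tool x, nrows or None)"""
    s=st();p,Rm=(np.array(s["position"]),R.from_rotvec(s["ee_rot"]).as_matrix()) if start is None else start
    for pt,Rt,off,*k in legs:
        tgt=np.array(pt)-Rt[:,0]*off/1000
        ang=np.degrees(np.linalg.norm(R.from_matrix(Rm.T@Rt).as_rotvec()))
        n=k[0] if k else max(1,int(np.ceil(max(np.linalg.norm(tgt-p)/.05,ang/10))))
        rows=[]
        for i in range(n):
            d=np.round(Rm.T@(tgt-p)*1000/(n-i));w=np.round(np.degrees(R.from_matrix(Rm.T@Rt).as_rotvec())/(n-i),1)
            p=p+Rm@d/1000;Rm=Rm@R.from_rotvec(np.radians(w)).as_matrix()
            rows.append([fing]+[int(v) for v in d]+[float(v) for v in w])
        for i in range(0,n,5):print(str(rows[i:i+5]).replace(" ","").replace(".0","").replace("-0,","0,"))
        print("->",p.round(4))
    return p,Rm
CY=2.6
E
python3 - <<'E'
from h import *
plan([((.457,.107,.13),down(CY),178),((.457,.107,.105),down(CY),178)],0)
E
```

```text
[[0,9,-35,-33,6.1,0,-0],[0,9,-39,-29,6,0,-0],[0,9,-41,-25,6.1,0,-0],[0,9,-44,-20,6,0,-0],[0,9,-46,-16,6.1,0,-0]]
[[0,9,-47,-11,6,0,-0],[0,9,-48,-5,6.1,0,-0],[0,8,-48,0,6,0,-0],[0,9,-48,5,6.1,0,-0],[0,8,-48,9,6,0,-0]]
[[0,9,-46,15,6.1,0,-0]]
-> [0.4572 0.107  0.3077]
[[0,25,0,0,0,0,-0]]
-> [0.4572 0.107  0.2827]
```

>>> {"op": "arm_command", "data": {
  "motion": [
    [0,9,-35,-33,6.1,0,0],
    [0,9,-39,-29,6,0,0],
    [0,9,-41,-25,6.1,0,0],
    [0,9,-44,-20,6,0,0],
    [0,9,-46,-16,6.1,0,0]
  ]
}}

```text
clock: 1.42
position: [0.3292, 0.3654, 0.3597]
ee_rot: [-0.528, 1.505, 0.528]
force: [0.6, -0.1, -0.4]
width: 0.506
```

>>> {"op": "arm_command", "data": {
  "motion": [
    [0,9,-47,-11,6,0,0],
    [0,9,-48,-5,6.1,0,0],
    [0,8,-48,0,6,0,0],
    [0,9,-48,5,6.1,0,0],
    [0,8,-48,9,6,0,0]
  ]
}}

```text
clock: 2.05
position: [0.4361, 0.1489, 0.3168]
ee_rot: [-0.116, 1.567, 0.117]
force: [-0.3, 0.3, 0.6]
width: 0.01
```

>>> {"op": "arm_command", "data": {
  "motion": [
    [0,9,-46,15,6.1,0,0],
    [0,0,0,0,0,0,0],
    [0,0,0,0,0,0,0]
  ]
}}

```text
clock: 2.42
position: [0.4571, 0.1074, 0.3078]
ee_rot: [-0.035, 1.571, 0.036]
force: [0.1, -0.2, 0.5]
width: 0.008
```

Run:
```python
from h import *
b=get_image("top");a=get_image("scene");save(b,"t2.png",(160,260,190,300),6)
for c in ["top","scene"]:
  print([(np.round(d["point"],3).tolist(),round(d["p"],2)) for d in pinpoint(c,"button_top")][:2],[(np.round(d["point"],3).tolist(),round(d["p"],2)) for d in pinpoint(c,"chest")][:2])
  for k in "1234":print([(np.round(d["point"],3).tolist(),round(d["p"],2)) for d in pinpoint(c,"duck"+k)][:5])
s=st();print(s["clock"],s["position"],s["force"],s["width"],R.from_rotvec(s["ee_rot"]).as_matrix().round(3).tolist())
save(a,"s2.png",(160,270,180,380),4)
```

```text
[] [([0.506, -0.014, 0.001], 0.59)]
[([0.367, 0.318, 0.003], 0.74), ([0.504, -0.291, -0.0], 0.66)]
[([0.367, 0.318, 0.003], 0.74), ([0.504, -0.291, -0.0], 0.66)]
[([0.367, 0.318, 0.003], 0.74), ([0.504, -0.291, -0.0], 0.66)]
[([0.367, 0.318, 0.003], 0.74), ([0.504, -0.291, -0.0], 0.66)]
[([0.464, 0.104, 0.101], 0.63)] [([0.501, -0.013, -0.002], 0.71)]
[([0.368, 0.321, -0.005], 0.6), ([0.5, -0.292, 0.0], 0.57)]
[([0.368, 0.321, -0.005], 0.6), ([0.5, -0.292, 0.0], 0.57)]
[([0.368, 0.321, -0.005], 0.6), ([0.5, -0.292, 0.0], 0.57)]
[([0.368, 0.321, -0.005], 0.6), ([0.5, -0.292, 0.0], 0.57)]
3.125 [0.4571852  0.10699154 0.30773314] [-0.32104737 -0.14487692  0.0719139 ] 0.0032207561758453977 [[0.0, -0.045, 0.999], [0.0, 0.999, 0.045], [-1.0, 0.0, 0.0]]
```

View pics/s2.png

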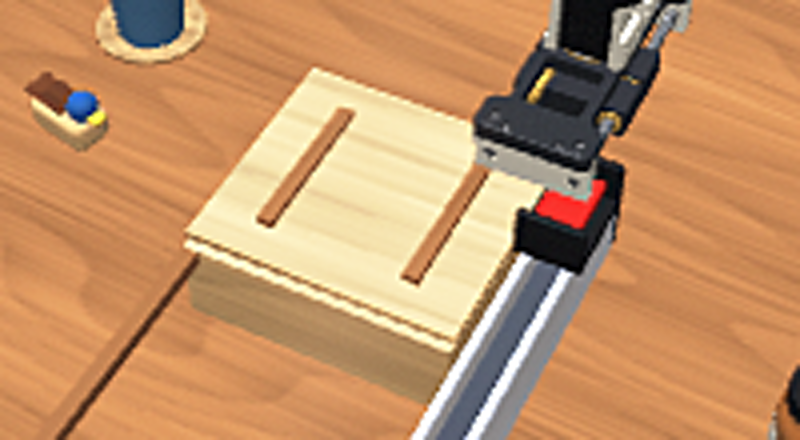

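>>> {"op": "arm_command", "data": {
  "motion": [
    [0,25,0,0,0,0,0],
    [0,8,0,0,0,0,0],
    [0,5,0,0,0,0,0],
    [0,0,0,0,0,0,0]
  ]
}}

```text
clock: 3.62
position: [0.4575, 0.1069, 0.2701]
ee_rot: [-0.035, 1.57, 0.035]
force: [-0.6, -0.6, 4.5]
width: 0.001
```

>>> {"op": "arm_command", "data": {
  "motion": [
    [0,1,0,0,0,0,0],
    [0,1,0,0,0,0,0],
    [0,0,0,0,0,0,0]
  ]
}}

```text
clock: 4.0
position: [0.4587, 0.1068, 0.2695]
ee_rot: [-0.033, 1.566, 0.035]
force: [-1.7, -2.2, 16.9]
width: 0.002
```

>>> {"op": "arm_command", "data": {
  "motion": [
    [0,-1,0,5,0,0,0],
    [0,0,0,10,0,0,0],
    [0,0,0,15,0,0,0],
    [0,0,0,15,0,0,0],
    [0,0,0,15,0,0,0]
  ]
}}

```text
clock: 4.62
position: [0.518, 0.1096, 0.2698]
ee_rot: [-0.034, 1.569, 0.035]
force: [-2.5, -0.2, 9.3]
width: 0.006
```

Run:
```python
from h import *
print([(c,np.round(d["point"],3).tolist(),round(d["p"],2)) for c in ("scene","top") for d in pinpoint(c,"button_top")][:4], st()["position"])
```

```text
[('scene', [0.464, 0.104, 0.101], 0.63)] [0.51926442 0.10964916 0.2698397 ]
```

>>> {"op": "arm_command", "data": {
  "motion": [
    [0,0,0,20,0,0,0],
    [0,0,0,20,0,0,0],
    [0,0,0,20,0,0,0],
    [0,0,0,20,0,0,0],
    [0,0,0,20,0,0,0]
  ]
}}

```text
clock: 5.35
position: [0.618, 0.1141, 0.2698]
ee_rot: [-0.035, 1.569, 0.035]
force: [-2.2, 0.2, 8.1]
width: 0.002
```

>>> {"op": "arm_command", "data": {
  "motion": [
    [0,0,0,10,0,0,0],
    [0,0,0,8,0,0,0],
    [0,0,0,4,0,0,0],
    [0,0,0,0,0,0,0]
  ]
}}

```text
clock: 5.85
position: [0.6382, 0.115, 0.2697]
ee_rot: [-0.035, 1.573, 0.035]
force: [-9.7, -0.3, 14.2]
width: 0.005
```

Run:
```python
from h import *
get_image("scene")
print([(c,np.round(d["point"],3).tolist(),round(d["p"],2)) for c in ("scene",) for d in pinpoint(c,"button_top")][:4], st()["position"],st()["force"])
```

```text
[('scene', [0.641, 0.113, 0.091], 0.41)] [0.63814782 0.11492921 0.26973771] [-7.92403995 -0.38555673 12.10426648]
```

Run:
```python
from h import *
p=plan([((.638,.115,.13),down(2),178,1)],0)
plan([((.365,.318,.13),down(-39),159),((.365,.318,.024),down(-39),159,3)],65,p)
```

```text
[[0,-38,0,0,0.5,-0.1,-0]]
-> [0.6382 0.1149 0.3077]
[[65,3,30,-38,5.9,0,-0],[65,3,26,-41,5.9,0,-0],[65,3,22,-43,5.8,0,-0],[65,3,18,-45,5.9,0,-0],[65,2,13,-47,5.8,0,-0]]
[[65,3,8,-48,5.9,0,-0],[65,2,2,-49,5.8,0,0]]
-> [0.3649 0.3175 0.289 ]
[[65,35,0,0,0,0,0],[65,36,0,0,0,0,0],[65,35,0,0,0,0,0]]
-> [0.3648 0.3175 0.183 ]
```

>>> {"op": "arm_command", "data": {
  "motion": [
    [0,-38,0,0,0,0,0],
    [65,3,30,-38,5.9,0,0],
    [65,3,26,-41,5.9,0,0],
    [65,3,22,-43,5.8,0,0],
    [65,3,18,-45,5.9,0,0]
  ]
}}

```text
clock: 6.58
position: [0.4815, 0.2302, 0.295]
ee_rot: [0.29, 1.551, -0.289]
force: [0.1, 0.8, 1.0]
width: 0.391
```

>>> {"op": "arm_command", "data": {
  "motion": [
    [65,2,13,-47,5.8,0,0],
    [65,3,8,-48,5.9,0,0],
    [65,2,2,-49,5.8,0,0],
    [65,0,0,0,0,0,0]
  ]
}}

```text
clock: 7.08
position: [0.3607, 0.318, 0.2875]
ee_rot: [0.52, 1.509, -0.521]
force: [0.6, -0.8, 0.1]
width: 0.705
```

Run:
```python
from h import *
a=get_image("scene");b=get_image("top");P=cloud(b)
save(a,"s3.png",(170,310,170,450),2.8)
for c in ("scene","top"):
  for n in ("button_top","duck1","chest"):print(c,n,[(np.round(d["point"],3).tolist(),round(d["p"],2)) for d in pinpoint(c,n)][:4])
print(st()["position"],st()["clock"])
hsv=cv2.cvtColor(b["frame"],cv2.COLOR_RGB2HSV)
m=(P[...,2]>.085)&(P[...,0]>.35)&(P[...,0]<.75)&(P[...,1]>.06)&(P[...,1]<.15)&((hsv[...,0]<10)|(hsv[...,0]>170))&(hsv[...,1]>150)
q=P[m];print("btn",len(q),cv2.minAreaRect((q[:,:2]*1000).astype(np.float32)),q[:,2].mean())
m=(abs(P[...,2]-.008)<.004)&(P[...,0]>.4)&(P[...,0]<.61)&(P[...,1]>-.13)&(P[...,1]<.1)
q=P[m];print("floor",len(q),cv2.minAreaRect((q[:,:2]*1000).astype(np.float32)))
```

```text
scene button_top [([0.642, 0.11, 0.1], 0.48)]
scene duck1 [([0.499, -0.291, 0.001], 0.81), ([0.506, -0.016, 0.009], 0.73), ([0.368, 0.32, -0.002], 0.54)]
scene chest [([0.5, -0.015, 0.001], 0.85)]
top button_top [([0.632, 0.116, 0.098], 0.57)]
top duck1 [([0.503, -0.294, -0.0], 0.65), ([0.367, 0.32, -0.001], 0.54)]
top chest [([0.502, -0.016, -0.001], 0.67), ([0.501, -0.018, 0.004], 0.51)]
[0.36484424 0.31442482 0.28783382] 7.475
btn 197 ((638.7445678710938, 115.05255889892578), (52.883060455322266, 32.946868896484375), 5.249527454376221) 0.09797779961290483
floor 2571 ((503.7169494628906, -18.230140686035156), (208.1383056640625, 224.61398315429688), 1.175208568572998)
```

View pics/s3.png

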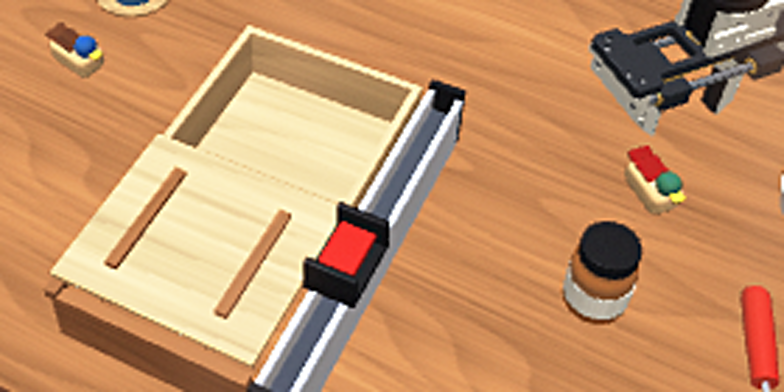

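Run:
```python
from h import *
s=st();print(s["position"],R.from_rotvec(s["ee_rot"]).as_matrix().round(3))
plan([((.366,.318,.08),down(-39),159,2),((.366,.318,.024),down(-39),159,2)],65)
```

```text
[0.36484424 0.31442482 0.28783382] [[ 0.     0.623  0.782]
 [ 0.     0.782 -0.623]
 [-1.     0.     0.   ]]
[[65,24,2,-1,0.2,0,-0],[65,25,2,0,0.2,0,-0]]
-> [0.3666 0.3182 0.2388]
[[65,28,0,0,0,0,-0],[65,28,-1,0,0,0,-0]]
-> [0.366  0.3174 0.1828]
```

>>> {"op": "arm_command", "data": {
  "motion": [
    [65,24,2,-1,0,0,0],
    [65,25,2,0,0,0,0],
    [65,28,0,0,0,0,0],
    [65,28,-1,0,0,0,0],
    [65,0,0,0,0,0,0]
  ]
}}

```text
clock: 8.1
position: [0.365, 0.3171, 0.1815]
ee_rot: [0.524, 1.507, -0.529]
force: [-0.1, 0.0, 1.2]
width: 0.704
```

>>> {"op": "arm_command", "data": {
  "motion": [
    [20,0,0,0,0,0,0],
    [20,0,0,0,0,0,0],
    [20,0,0,0,0,0,0],
    [20,0,0,0,0,0,0]
  ],
  "newtons": 20
}}

```text
clock: 8.6
position: [0.3652, 0.3184, 0.1834]
ee_rot: [0.526, 1.506, -0.524]
force: [-1.6, -0.9, 8.4]
width: 0.391
```

>>> {"op": "arm_command", "data": {
  "motion": [
    [20,-30,0,0,0,0,0],
    [20,-50,0,0,0,0,0],
    [20,-50,0,0,0,0,0],
    [20,0,0,0,0,0,0]
  ]
}}

```text
clock: 9.1
position: [0.3659, 0.3188, 0.316]
ee_rot: [0.53, 1.505, -0.52]
force: [0.3, 0.5, -0.7]
width: 0.39
```

Run:
```python
from h import *
a=get_image("scene");save(a,"s4.png",(110,270,330,490),4)
s=st();print(s["position"],s["width"]*91.8,s["force"],R.from_rotvec(s["ee_rot"]).as_matrix().round(3))
```

```text
[0.36511964 0.31857717 0.3141396 ] 35.638212478450285 [-0.51432356 -0.46473249 -1.1250087 ] [[ 0.002  0.621  0.784]
 [ 0.003  0.784 -0.621]
 [-1.     0.003 -0.001]]
```

View pics/s4.png

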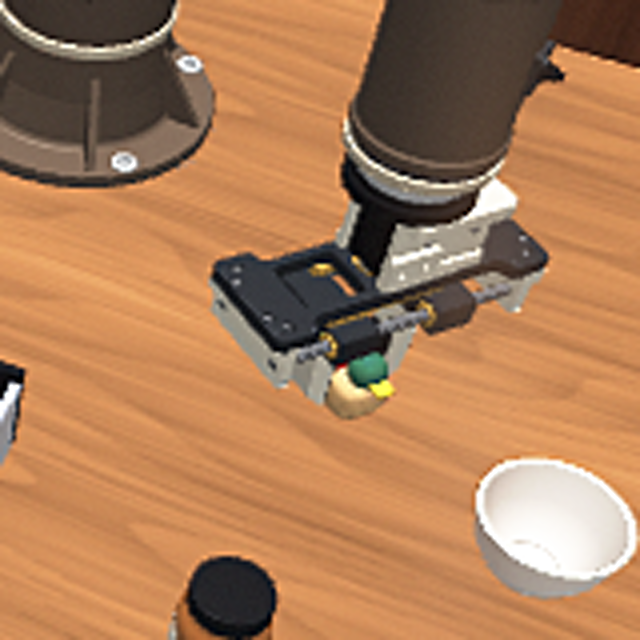

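```bash
cat >> h.py <<'E'
def ch(x,y,z):
    a=np.radians(CY);return np.array([.502+x*np.cos(a)-y*np.sin(a),-.0165+x*np.sin(a)+y*np.cos(a),z])
E
python3 - <<'E'
from h import *
plan([(ch(-.03,.042,.15),down(CY),159),(ch(-.03,.042,.034),down(CY),159,4)],20)
E
```

```text
[[20,1,-24,38,-5.9,0,-0],[20,1,-27,35,-5.9,0,-0],[20,0,-31,32,-5.8,0,-0],[20,1,-34,29,-5.9,0,-0],[20,0,-37,25,-5.8,0,-0.1]]
[[20,1,-39,22,-5.9,0,-0],[20,1,-41,18,-5.8,0.1,-0.1]]
-> [0.4706 0.0243 0.3085]
[[20,29,0,0,0,0,0],[20,29,0,0,0,0,0],[20,29,0,0,0,0,0],[20,29,0,0,0,0,0]]
-> [0.4705 0.0243 0.1925]
```

>>> {"op": "arm_command", "data": {
  "motion": [
    [20,1,-24,38,-5.9,0,0],
    [20,1,-27,35,-5.9,0,0],
    [20,0,-31,32,-5.8,0,0],
    [20,1,-34,29,-5.9,0,0],
    [20,0,-37,25,-5.8,0,0]
  ]
}}

```text
clock: 9.78
position: [0.4388, 0.1065, 0.3085]
ee_rot: [0.122, 1.569, -0.123]
force: [1.1, -0.2, -1.3]
width: 0.392
```

>>> {"op": "arm_command", "data": {
  "motion": [
    [20,1,-39,22,-5.9,0,0],
    [20,1,-41,18,-5.8,0,0],
    [20,0,0,0,0,0,0],
    [20,0,0,0,0,0,0]
  ]
}}

```text
clock: 10.28
position: [0.4697, 0.0241, 0.3067]
ee_rot: [-0.034, 1.573, 0.034]
force: [-0.4, 0.1, -1.3]
width: 0.392
```

Run:
```python
from h import *
a=get_image("scene");b=get_image("top");save(a,"s5.png",(150,270,200,360),5)
s=st();print(s["position"],s["width"]*91.8,s["force"],R.from_rotvec(s["ee_rot"]).as_matrix().round(3))
plan([(ch(-.03,.042,.034),down(CY),159,4)],20)
for c in ("scene","top"):
  for n in ("duck3",):print(c,n,[(np.round(d["point"],3).tolist(),round(d["p"],2)) for d in pinpoint(c,n)][:4])
```

```text
[0.46979286 0.02508575 0.30709235] 35.966141740458035 [-0.02592386  0.62945922 -0.98655552] [[-0.001 -0.046  0.999]
 [ 0.     0.999  0.046]
 [-1.     0.    -0.001]]
[[20,29,0,0,0,0,-0],[20,28,0,0,0,0,-0],[20,29,-1,0,0,0,-0],[20,28,0,0,0,-0.1,-0]]
-> [0.4697 0.0241 0.1931]
scene duck3 [([0.499, -0.291, -0.002], 0.48)]
top duck3 [([0.501, -0.292, -0.0], 0.75)]
```

View pics/s5.png

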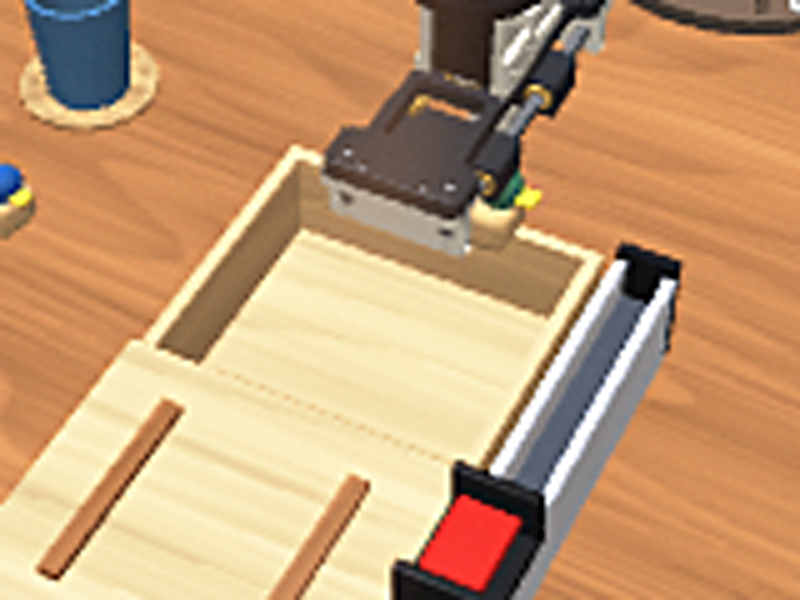

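>>> {"op": "arm_command", "data": {
  "motion": [
    [20,40,0,0,0,0,0],
    [20,40,0,0,0,0,0],
    [20,25,0,0,0,0,0],
    [20,7,0,0,0,0,0],
    [20,1,0,0,0,0,0]
  ]
}}

```text
clock: 11.1
position: [0.4704, 0.0243, 0.1949]
ee_rot: [-0.035, 1.571, 0.036]
force: [1.5, 0.5, -1.3]
width: 0.389
```

>>> {"op": "arm_command", "data": {
  "motion": [
    [20,1,0,0,0,0,0],
    [20,0,0,0,0,0,0]
  ]
}}

```text
clock: 11.35
position: [0.4706, 0.024, 0.1945]
ee_rot: [-0.035, 1.569, 0.035]
force: [0.1, 0.2, 0.0]
width: 0.394
```

>>> {"op": "arm_command", "data": {
  "motion": [
    [20,1,0,0,0,0,0],
    [56,0,0,0,0,0,0],
    [56,0,0,0,0,0,0],
    [56,0,0,0,0,0,0],
    [56,-10,0,0,0,0,0]
  ]
}}

```text
clock: 11.98
position: [0.47, 0.0238, 0.2027]
ee_rot: [-0.035, 1.572, 0.035]
force: [0.8, -0.8, 0.2]
width: 0.609
```

>>> {"op": "arm_command", "data": {
  "motion": [
    [56,-40,0,0,0,0,0],
    [56,-60,0,0,0,0,0],
    [56,0,0,-30,0,0,0],
    [56,0,-30,0,0,0,0],
    [56,0,0,0,0,0,0]
  ]
}}

```text
clock: 12.6
position: [0.4414, -0.0091, 0.3036]
ee_rot: [-0.033, 1.569, 0.033]
force: [0.2, 0.2, 0.6]
width: 0.61
```

Run:
```python
from h import *
b=get_image("top");P=cloud(b);a=get_image("scene")
for c in ("scene","top"):
  for n in ("duck3",):print(c,n,[(np.round(d["point"],3).tolist(),round(d["p"],2)) for d in pinpoint(c,n)][:4])
s=st();print(s["position"],s["width"])
m=(np.hypot(P[...,0]-.502,P[...,1]+.290)<.055)&(P[...,2]>.01)
q=P[m];body=q[q[:,2]<.036];print(cv2.minAreaRect((body[:,:2]*1000).astype(np.float32)))
f=np.hstack([cv2.resize(b["frame"][180:220,350:410],None,fx=6,fy=6),cv2.resize(a["frame"][150:230,200:320],None,fx=3,fy=3)])
cv2.imwrite("pics/t6.png",f[:,:,::-1])
c=(.502,-.290)
plan([((*c,.15),down(-20),159),((*c,.024),down(-20),159,4)],65)
```

```text
scene duck3 [([0.471, 0.028, 0.006], 0.69), ([0.497, -0.29, 0.001], 0.64)]
top duck3 [([0.499, -0.292, -0.001], 0.84), ([0.633, 0.119, 0.099], 0.61), ([0.376, -0.306, 0.005], 0.59), ([0.388, -0.305, 0.032], 0.58)]
[ 0.44179506 -0.00693907  0.30285545] 0.6093032268036591
((497.65869140625, -290.7857971191406), (75.16638946533203, 35.74575424194336), 79.12958526611328)
[[65,-1,-48,8,3.8,0,-0],[65,-1,-47,11,3.8,0,-0],[65,-1,-46,14,3.7,0,-0],[65,-1,-45,17,3.8,0,-0],[65,-1,-44,20,3.7,0,-0]]
[[65,-1,-42,23,3.8,0,-0]]
-> [ 0.5022 -0.2899  0.3088]
[[65,31,0,0,0,0,-0],[65,32,0,0,0,0,-0],[65,31,0,0,0,0,-0],[65,32,0,0,0,0,-0]]
-> [ 0.5022 -0.2899  0.1828]
```

View pics/t6.png

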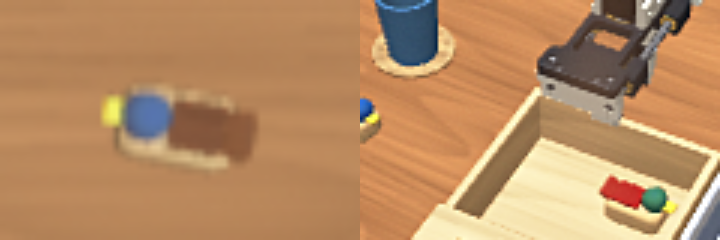

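Run:
```python
from h import *
p=plan([((.458,-.291,.11),down(-90),178),((.458,-.291,.012),down(-90),178,3)],0)
plan([((.505,-.291,.012),down(-90),178,4),((.505,-.291,.13),down(-90),178,3)],0,p)
```

```text
[[0,1,-28,0,9.3,0,-0],[0,2,-28,5,9.3,0,-0],[0,1,-27,9,9.2,0,-0],[0,2,-25,14,9.3,0,-0],[0,1,-22,18,9.2,0,-0]]
[[0,2,-20,21,9.3,0,-0],[0,1,-16,24,9.2,0,-0],[0,2,-12,26,9.3,0,-0],[0,1,-7,27,9.2,0,-0],[0,2,-3,28,9.3,0,-0]]
-> [ 0.4583 -0.291   0.2878]
[[0,33,0,0,0,0,-0],[0,32,0,0,0,0,-0],[0,33,0,0,0,0,-0]]
-> [ 0.4583 -0.2909  0.1898]
[[0,0,12,0,0,0,-0],[0,0,12,0,0,0,-0],[0,0,11,0,0,0,-0],[0,0,12,0,0,0,-0]]
-> [ 0.5053 -0.2909  0.1898]
[[0,-39,0,0,0,0,-0],[0,-40,0,0,0,0,-0],[0,-39,0,0,0,0,-0]]
-> [ 0.5053 -0.291   0.3078]
```

>>> {"op": "arm_command", "data": {
  "motion": [
    [0,1,-28,0,9.3,0,0],
    [0,2,-28,5,9.3,0,0],
    [0,1,-27,9,9.2,0,0],
    [0,2,-25,14,9.3,0,0],
    [0,1,-22,18,9.2,0,0]
  ]
}}

```text
clock: 13.42
position: [0.4504, -0.1494, 0.2956]
ee_rot: [0.6, 1.487, -0.6]
force: [0.1, 0.7, -0.2]
width: 0.116
```

>>> {"op": "arm_command", "data": {
  "motion": [
    [0,2,-20,21,9.3,0,0],
    [0,1,-16,24,9.2,0,0],
    [0,2,-12,26,9.3,0,0],
    [0,1,-7,27,9.2,0,0],
    [0,2,-3,28,9.3,0,0]
  ]
}}

```text
clock: 14.05
position: [0.4587, -0.2916, 0.2874]
ee_rot: [1.213, 1.207, -1.213]
force: [1.4, -0.6, 0.4]
width: 0.006
```

>>> {"op": "arm_command", "data": {
  "motion": [
    [0,0,0,0,0,0,0],
    [0,0,0,0,0,0,0]
  ]
}}

```text
clock: 14.3
position: [0.4583, -0.2906, 0.2873]
ee_rot: [1.208, 1.211, -1.208]
force: [-0.2, -0.2, 0.6]
width: 0.006
```

Run:
```python
from h import *
b=get_image("top");a=get_image("scene")
for c in ("scene","top"):
  for n in ("duck3","cup"):print(c,n,[(np.round(d["point"],3).tolist(),round(d["p"],2)) for d in pinpoint(c,n)][:4])
plan([((.458,-.291,.012),down(-90),178,3)],0);print(st()["position"])
```

```text
scene duck3 [([0.475, 0.03, 0.008], 0.76), ([0.498, -0.293, 0.001], 0.53)]
scene cup [([0.371, -0.303, 0.006], 0.79)]
top duck3 [([0.471, 0.025, 0.011], 0.81), ([0.544, -0.492, 0.002], 0.64)]
top cup [([0.376, -0.304, 0.006], 0.72)]
[[0,33,0,0,0,0,-0],[0,32,0,0,0,0,-0],[0,33,0,0,0,0,-0]]
-> [ 0.4582 -0.2908  0.1898]
[ 0.45820363 -0.29084809  0.28779191]
```

>>> {"op": "arm_command", "data": {
  "motion": [
    [0,33,0,0,0,0,0],
    [0,32,0,0,0,0,0],
    [0,32,0,0,0,0,0],
    [0,0,0,0,0,0,0]
  ]
}}

```text
clock: 15.1
position: [0.4574, -0.2907, 0.1893]
ee_rot: [1.21, 1.213, -1.211]
force: [0.7, -0.4, 0.2]
width: 0.005
```

>>> {"op": "arm_command", "data": {
  "motion": [
    [0,0,8,0,0,0,0],
    [0,0,10,0,0,0,0],
    [0,0,10,0,0,0,0],
    [0,0,10,0,0,0,0],
    [0,0,9,0,0,0,0]
  ]
}}

```text
clock: 15.72
position: [0.5058, -0.2914, 0.1908]
ee_rot: [1.21, 1.209, -1.209]
force: [-0.9, 0.9, 0.2]
width: 0.003
```

>>> {"op": "arm_command", "data": {
  "motion": [
    [0,0,-5,0,0,0,0],
    [0,-40,0,0,0,0,0],
    [0,-60,0,0,0,0,0],
    [0,0,-60,0,0,0,0],
    [0,0,0,0,0,0,0]
  ]
}}

```text
clock: 16.35
position: [0.435, -0.2916, 0.2908]
ee_rot: [1.215, 1.209, -1.214]
force: [1.4, 0.1, 0.2]
width: 0.004
```

Run:
```python
from h import *
b=get_image("top");P=cloud(b);a=get_image("scene")
for c in ("scene","top"):
  for n in ("duck3",):print(c,n,[(np.round(d["point"],3).tolist(),round(d["p"],2)) for d in pinpoint(c,n)][:4])
s=st();print(s["position"],s["width"],s["clock"])
m=(np.hypot(P[...,0]-.538,P[...,1]+.290)<.055)&(P[...,2]>.01)&(P[...,2]<.06)
q=P[m];body=q[q[:,2]<.036];print(cv2.minAreaRect((body[:,:2]*1000).astype(np.float32)))
f=np.hstack([cv2.resize(b["frame"][170:220,350:410],None,fx=6,fy=6),cv2.resize(a["frame"][150:225,150:270],None,fx=4,fy=4)])
cv2.imwrite("pics/t7.png",f[:,:,::-1])
```

```text
scene duck3 [([0.473, 0.024, 0.004], 0.89), ([0.535, -0.287, 0.0], 0.83), ([0.537, -0.487, -0.0], 0.68)]
top duck3 [([0.538, -0.286, -0.0], 0.64), ([0.538, -0.488, -0.002], 0.63), ([0.469, 0.024, 0.009], 0.5)]
[ 0.44063012 -0.2912969   0.2905825 ] 0.005075008164078963 16.55
((533.7599487304688, -287.5247802734375), (70.13179016113281, 34.9969367980957), 89.72122192382812)
```

View pics/t7.png

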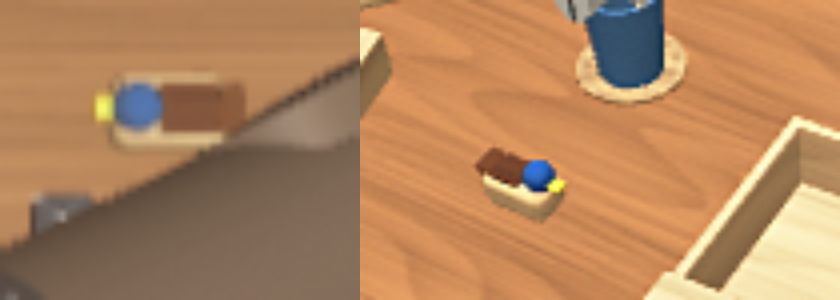

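Run:
```python
from h import *
c=(.537,-.287)
plan([((*c,.13),down(0),159),((*c,.024),down(0),159,4)],65)
```

```text
[[65,0,10,0,-9,0,-0],[65,0,10,1,-9,0,-0],[65,0,9,3,-9,0,-0],[65,0,9,4,-9,0,-0],[65,0,8,5,-9,0,-0]]
[[65,0,7,6,-9,0,-0],[65,0,6,7,-9,0,-0],[65,1,5,9,-9,0,-0],[65,0,3,9,-9,0,-0],[65,1,2,9,-9,0,-0]]
-> [ 0.5368 -0.2872  0.2886]
[[65,26,0,0,0,0,-0],[65,27,0,0,0,0,-0],[65,26,0,0,0,0,-0],[65,27,0,0,0,0,-0]]
-> [ 0.5368 -0.2872  0.1826]
```

>>> {"op": "arm_command", "data": {
  "motion": [
    [65,0,10,0,-9,0,0],
    [65,0,10,1,-9,0,0],
    [65,0,9,3,-9,0,0],
    [65,0,9,4,-9,0,0],
    [65,0,8,5,-9,0,0]
  ]
}}

```text
clock: 17.18
position: [0.49, -0.2897, 0.2903]
ee_rot: [0.61, 1.484, -0.61]
force: [0.1, -0.5, 0.3]
width: 0.5
```

>>> {"op": "arm_command", "data": {
  "motion": [
    [65,0,7,6,-9,0,0],
    [65,0,6,7,-9,0,0],
    [65,1,5,9,-9,0,0],
    [65,0,3,9,-9,0,0],
    [65,1,2,9,-9,0,0]
  ]
}}

```text
clock: 17.8
position: [0.5373, -0.2873, 0.2881]
ee_rot: [-0.004, 1.571, 0.004]
force: [-0.1, 0.8, -0.4]
width: 0.706
```

>>> {"op": "arm_command", "data": {
  "motion": [
    [65,26,0,0,0,0,0],
    [65,27,0,0,0,0,0],
    [65,26,0,0,0,0,0],
    [65,26,0,0,0,0,0],
    [65,0,0,0,0,0,0]
  ]
}}

```text
clock: 18.42
position: [0.536, -0.2868, 0.1815]
ee_rot: [0.002, 1.574, 0.001]
force: [-0.3, -0.8, 0.3]
width: 0.708
```

>>> {"op": "arm_command", "data": {
  "motion": [
    [20,0,0,0,0,0,0],
    [20,0,0,0,0,0,0],
    [20,0,0,0,0,0,0],
    [20,0,0,0,0,0,0]
  ],
  "newtons": 20
}}

```text
clock: 18.92
position: [0.5364, -0.2875, 0.1844]
ee_rot: [0.0, 1.57, -0.001]
force: [-0.6, 0.3, 5.3]
width: 0.392
```

>>> {"op": "arm_command", "data": {
  "motion": [
    [20,-30,0,0,0,0,0],
    [20,-50,0,0,0,0,0],
    [20,-50,0,0,0,0,0],
    [20,0,0,0,0,0,0]
  ]
}}

```text
clock: 19.42
position: [0.5371, -0.2884, 0.3178]
ee_rot: [-0.001, 1.564, -0.003]
force: [0.3, -0.1, -1.4]
width: 0.387
```

Run:
```python
from h import *
s=st();print(s["position"],s["width"],s["clock"])
p=plan([(ch(-.03,-.045,.15),down(CY),159),(ch(-.03,-.045,.034),down(CY),159,4)],20)
```

```text
[ 0.53706713 -0.28835652  0.31783019] 0.38708166126983656 19.425
[[20,2,45,-13,-0.5,0.1,0],[20,1,45,-12,-0.5,0.1,0],[20,2,45,-12,-0.6,0.1,0.1],[20,2,46,-11,-0.5,0,0],[20,1,46,-11,-0.6,0.1,0.1]]
-> [ 0.4742 -0.0624  0.3091]
[[20,29,0,0,0,0,-0],[20,29,0,0,0,0,-0],[20,29,0,0,0,0,-0],[20,29,0,0,0,0,-0]]
-> [ 0.4742 -0.0623  0.1931]
```

>>> {"op": "arm_command", "data": {
  "motion": [
    [20,2,45,-13,-0.5,0,0],
    [20,1,45,-12,-0.5,0,0],
    [20,2,45,-12,-0.6,0,0],
    [20,2,46,-11,-0.5,0,0],
    [20,1,46,-11,-0.6,0,0]
  ]
}}

```text
clock: 20.05
position: [0.4722, -0.0598, 0.3049]
ee_rot: [-0.037, 1.572, 0.037]
force: [0.5, 1.1, -1.3]
width: 0.391
```

>>> {"op": "arm_command", "data": {
  "motion": [
    [20,0,0,0,0,0,0],
    [20,0,0,0,0,0,0],
    [20,0,0,0,0,0,0]
  ]
}}

```text
clock: 20.42
position: [0.4733, -0.0626, 0.3056]
ee_rot: [-0.035, 1.57, 0.034]
force: [0.5, -0.5, -1.2]
width: 0.392
```

Run:
```python
from h import *
a=get_image("scene");b=get_image("top");save(a,"s8.png",(150,270,200,360),5)
s=st();print(s["position"],s["width"])
for c in ("scene","top"):
  for n in ("duck3",):print(c,n,[(np.round(d["point"],3).tolist(),round(d["p"],2)) for d in pinpoint(c,n)][:4])
plan([(ch(-.03,-.045,.034),down(CY),159,4)],20)
```

```text
[ 0.47333615 -0.06253315  0.30563448] 0.38878657321693977
scene duck3 [([0.471, 0.025, 0.007], 0.6), ([0.476, -0.062, 0.122], 0.46)]
top duck3 [([0.47, 0.024, 0.009], 0.56)]
[[20,28,0,0,0,0,0],[20,28,0,0,0,0,0],[20,28,0,0,0,0,0],[20,29,-1,1,0,0,0]]
-> [ 0.4743 -0.0632  0.1927]
```

View pics/s8.png

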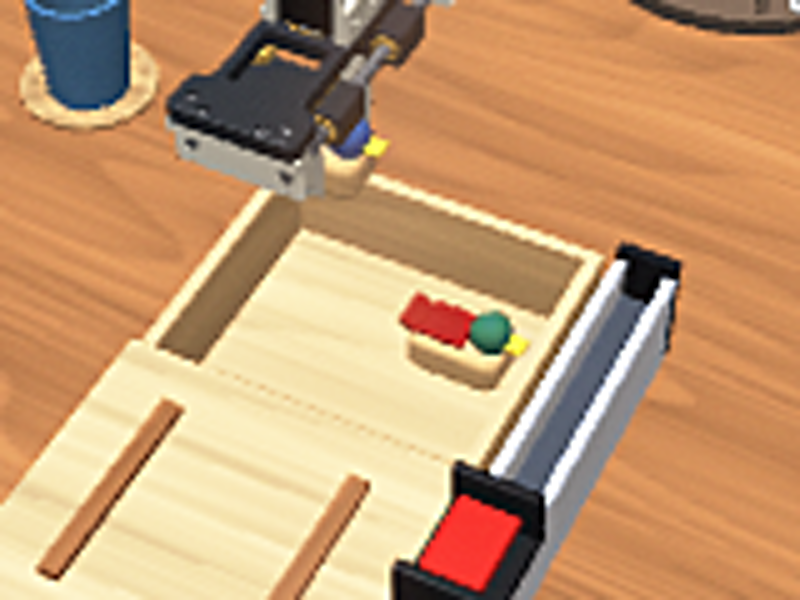

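>>> {"op": "arm_command", "data": {
  "motion": [
    [20,40,0,0,0,0,0],
    [20,40,0,0,0,0,0],
    [20,25,0,0,0,0,0],
    [20,5,0,0,0,0,0],
    [20,1,0,0,0,0,0]
  ]
}}

```text
clock: 21.25
position: [0.4735, -0.0617, 0.1951]
ee_rot: [-0.036, 1.57, 0.036]
force: [0.9, -0.9, -0.1]
width: 0.385
```

>>> {"op": "arm_command", "data": {
  "motion": [
    [20,1,0,0,0,0,0],
    [20,0,0,0,0,0,0]
  ]
}}

```text
clock: 21.5
position: [0.4736, -0.0614, 0.1945]
ee_rot: [-0.036, 1.569, 0.037]
force: [0.4, 0.7, -0.3]
width: 0.393
```

>>> {"op": "arm_command", "data": {
  "motion": [
    [20,1,0,0,0,0,0],
    [56,0,0,0,0,0,0],
    [56,0,0,0,0,0,0],
    [56,0,0,0,0,0,0],
    [56,-10,0,0,0,0,0]
  ]
}}

```text
clock: 22.12
position: [0.4729, -0.0614, 0.2026]
ee_rot: [-0.036, 1.572, 0.036]
force: [-0.7, 0.8, 0.1]
width: 0.612
```

```bash
python3 -c "
from h import *
s=st();print(np.round(s['joints'],3).tolist(),np.round(s['position'],4),np.round(s['ee_rot'],3),s['width'])"
```

```text
[-0.274, 0.509, 0.388, 2.156, -0.367, 0.54, 0.434] [ 0.4729 -0.0614  0.2026] [-0.036  1.572  0.036] 0.6116109309687919
```

>>> {"op": "arm_command", "data": {
  "motion": [
    [56,-40,0,0,0,0,0],
    [56,-60,0,0,0,0,0],
    [85,0,-40,-40,0,0,0],
    [85,0,-40,-40,0,0,0],
    [85,0,-40,0,0,0,0]
  ]
}}

```text
clock: 22.75
position: [0.3959, -0.1858, 0.3034]
ee_rot: [-0.034, 1.571, 0.037]
force: [1.4, 0.3, 0.5]
width: 0.885
```

Run:
```python
from h import *
a=get_image("scene");b=get_image("top")
f=np.hstack([cv2.resize(b["frame"][150:240,230:330],None,fx=4,fy=4),cv2.resize(a["frame"][150:270,200:320],None,fx=3,fy=3)])
cv2.imwrite("pics/t9.png",f[:,:,::-1])
s=st();print(np.round(s['joints'],3).tolist(),np.round(s['position'],4),np.round(s['ee_rot'],3),s['width'])
for c in ("scene","top"):
  for n in ("duck3","cup","coaster"):print(c,n,[(np.round(d["point"],3).tolist(),round(d["p"],2)) for d in pinpoint(c,n)][:4])
```

```text
[-0.138, 0.285, 0.567, 2.163, -0.223, 0.745, 0.616] [ 0.3981 -0.1888  0.3039] [-0.033  1.568  0.03 ] 0.9186321257153465
scene duck3 [([0.475, -0.06, 0.007], 0.8), ([0.474, 0.026, 0.004], 0.69)]
scene cup [([0.371, -0.304, 0.008], 0.57)]
scene coaster [([0.369, -0.309, -0.002], 0.65)]
top duck3 [([0.476, -0.062, 0.007], 0.63), ([0.47, 0.02, 0.011], 0.6)]
top cup [([0.374, -0.306, 0.005], 0.59)]
top coaster [([0.374, -0.308, -0.002], 0.39), ([0.634, 0.114, 0.097], 0.33)]
```

View pics/t9.png

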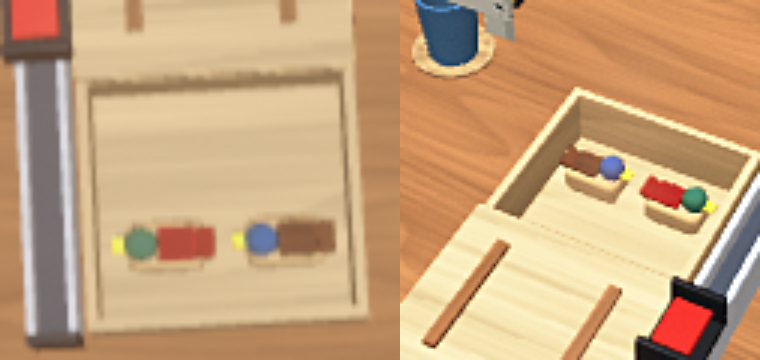

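```bash
cat > kin.py <<'E'
import numpy as np, itertools
from scipy.spatial.transform import Rotation as R
from scipy.optimize import least_squares
D=[([-1.31,.434,.025,1.573,-.012,1.134,-.075],[.222,.584,.405],[-.93707848,1.35955192,.93713645]),
([-0.274,0.509,0.388,2.156,-0.367,0.54,0.434],[.4729,-.0614,.2026],[-.036,1.572,.036]),
([-0.138,0.285,0.567,2.163,-0.223,0.745,0.616],[.3981,-.1888,.3039],[-.033,1.568,.03])]
Rz=lambda a:R.from_euler('z',a).as_matrix();Ry=lambda a:R.from_euler('y',a).as_matrix()
E3=np.array([0,0,1.]);E1=np.array([1.,0,0])
def fk(q,P,S):
    h,a,b,c,e,o1,o7,f=P
    M=Rz(S[0]*q[0]+o1);p=h*E3;M=M@Ry(q[1])@Rz(S[1]*q[2]);p=p+M@(a*E3+e*E1)
    M=M@Ry(q[3]);p=p+M@(f*E1);M=M@Rz(S[2]*q[4]);p=p+M@(b*E3);M=M@Ry(q[5]);p=p+M@(c*E3);M=M@Rz(S[3]*q[6]+o7)
    # tool x = flange z
    M=M@np.array([[0,0,-1.],[0,1,0],[1,0,0]]);return p,M
def res(P,S):
    r=[]
    for q,p,w in D:
        pp,M=fk(q,P,S);r+=list((pp-p)*5)+list(R.from_matrix(M.T@R.from_rotvec(w).as_matrix()).as_rotvec())
    return np.array(r)
if __name__=="__main__":
    best=[]
    for S in itertools.product([1,-1],repeat=4):
      for o7 in (0,np.pi/2,np.pi,-np.pi/2):
        s=least_squares(res,[.3,.4,.4,.1,0,0,o7,0],args=(S,));best.append((s.cost,S,s.x.round(4).tolist()))
    best.sort(key=lambda t:t[0])
    for b in best[:3]:print(b)
E
python3 kin.py
```

```text
(np.float64(0.0002828123067741673), (-1, -1, -1, -1), [-1.1215, 0.4903, 0.4173, -1.2648, 0.0404, -0.0852, -0.0846, -0.0111])
(np.float64(0.0002828123067742262), (-1, -1, -1, -1), [-1.1215, 0.4903, 0.4173, -1.2648, 0.0404, -0.0852, -0.0846, -0.0111])
(np.float64(0.0002828123067763842), (-1, -1, -1, -1), [-1.1215, 0.4903, 0.4173, -1.2648, 0.0404, -0.0852, -0.0846, -0.0111])
```

```bash
cat >> h.py <<'E'
def pit(A,p,roll=0):  # azimuth, pitch below horizontal, roll about tool x; roll 0: z = left normal
    A,p=np.radians([A,p]);u=np.array([np.cos(A),np.sin(A),0]);k=np.array([0,0,1.])
    x=np.cos(p)*u-np.sin(p)*k;z=np.array([-np.sin(A),np.cos(A),0]);M=np.stack([x,np.cross(z,x),z],1)
    return M@R.from_rotvec([np.radians(roll),0,0]).as_matrix()
E
python3 - <<'E'
from h import *
plan([((.33,-.24,.36),pit(-39,60),0)],85)
E
```

```text
[[85,-10,-9,-12,-7.9,-2.1,-4.7],[85,-9,-8,-13,-7.8,-2.1,-4.7],[85,-9,-7,-13,-7.9,-2.1,-4.7],[85,-9,-5,-14,-7.8,-2.1,-4.7],[85,-9,-5,-14,-7.9,-2.1,-4.7]]
[[85,-10,-3,-15,-7.8,-2.1,-4.7]]
-> [ 0.3298 -0.2403  0.3598]
```

>>> {"op": "arm_command", "data": {
  "motion": [
    [85,-10,-9,-12,-7.9,-2.1,-4.7],
    [85,-9,-8,-13,-7.8,-2.1,-4.7],
    [85,-9,-7,-13,-7.9,-2.1,-4.7],
    [85,-9,-5,-14,-7.8,-2.1,-4.7],
    [85,-9,-5,-14,-7.9,-2.1,-4.7]
  ]
}}

```text
clock: 23.78
position: [0.3416, -0.2312, 0.3502]
ee_rot: [-0.872, 1.277, 0.25]
force: [0.5, -1.7, -0.1]
width: 0.924
```

>>> {"op": "arm_command", "data": {
  "motion": [
    [85,-10,-3,-15,-7.8,-2.1,-4.7],
    [85,0,0,0,0,0,0],
    [85,0,0,0,0,0,0]
  ]
}}

```text
clock: 24.15
position: [0.33, -0.2406, 0.3598]
ee_rot: [-1.021, 1.202, 0.286]
force: [0.8, -0.6, -0.2]
width: 0.928
```

```bash
cat > fit.py <<'E'
from h import *
import kin
s=st();q=np.array(s["joints"]);print(q.round(3).tolist(),s["position"])
kin.D.append((q,s["position"],s["ee_rot"]))
S=(-1,)*4
f=least=kin.least_squares(kin.res,[.3,.4,.4,.1,0,-.08,-.08,0],args=(S,));print(f.cost,f.x.round(4).tolist());np.save("P.npy",f.x)
E
python3 fit.py
```

```text
[-0.185, -0.034, 0.634, 2.385, 0.463, 0.304, 0.93] [ 0.33001155 -0.24055459  0.35976459]
0.003346621810911597 [0.2981, 0.5231, 0.4224, 0.1959, 0.0164, -0.0952, -0.0916, -0.017]
```

```bash
python3 - <<'E'
s=open('kin.py').read()
s=s.replace("o7,f=P","o7,f,g,d2,d4,d6=P").replace("p=p+M@(c*E3)","p=p+M@(c*E3+g*E1)").replace("Ry(q[1])","Ry(q[1]+d2)").replace("Ry(q[3])","Ry(q[3]+d4)").replace("Ry(q[5])","Ry(q[5]+d6)")
open('kin.py','w').write(s)
E
sed -i 's/-.08,0\],/-.08,0,0,0,0,0],/' fit.py; echo 'print(kin.res(f.x,S).reshape(-1,6).round(3))' >> fit.py; python3 fit.py
```

```text
[-0.185, -0.034, 0.634, 2.385, 0.463, 0.304, 0.93] [ 0.33001155 -0.24055459  0.35976459]
0.0014792148086299308 [0.2969, 0.5166, 0.4189, 0.178, 0.0699, -0.0921, -0.0971, -0.0254, 0.022, -0.0483, 0.0772, -0.0377]
[[ 0.023 -0.009  0.004  0.004  0.01  -0.001]
 [-0.009  0.013 -0.025 -0.008  0.006 -0.004]
 [ 0.008  0.006  0.009 -0.005  0.012 -0.014]
 [ 0.008  0.015  0.011  0.009 -0.005 -0.012]]
```

```bash
cat > ik.py <<'E'
from h import *
import kin
P=np.load("P.npy");S=(-1,)*4
lo=np.array([-2.62,-.44,-1.27,.08,-1.32,.12,-2.74])+.05;hi=np.array([2.62,2.09,1.32,2.57,4.46,2,2.74])-.05
def ik(tcp,M,q0,tries=4):
    rng=np.random.default_rng(0);best=None
    for t in range(tries):
        x0=np.clip(q0 if t==0 else q0+rng.normal(0,.5,7),lo+.01,hi-.01)
        def f(q):
            p,m=kin.fk(q,P,S);return np.r_[(p-tcp)*5,R.from_matrix(m.T@M).as_rotvec(),.003*(q-q0)]
        s=kin.least_squares(f,x0,bounds=(lo,hi),max_nfev=60)
        e=np.linalg.norm(s.fun[:6])
        if best is None or e<best[0]:best=(e,s.x)
        if e<.02:break
    return best
CUP=np.array([.375,-.305])
Gz=.060 # grasp height above cup underside
if __name__=="__main__":
    q0=np.array(st()["joints"])
    for A in (-100,-80,-60,-39,-20,0):
        for p in (60,45,35):
            M=pit(A,p);g=np.r_[CUP,.005+Gz];e,q=ik(g-M[:,0]*.159,M,q0)
            print("grasp",A,p,round(e,3),q.round(2).tolist() if e<.03 else "")
    cu=lambda p0:R.from_rotvec([0,0,0])
    for pg in (45,):
        c_t=pit(0,pg).T@np.array([0,0,1.]) # cup axis in tool frame
        for A in (-60,-30,0,30,60):
            for p in (0,15,30):
                for roll in (110,135,160,180,-110,-135,-160):
                    M=pit(A,p,roll);c=M@c_t
                    if c[2]>-.3:continue
                    rimdrop=(.085-Gz)*-c[2]+.034*np.sqrt(1-c[2]**2)
                    m=ch(.005,0,0)+[0,0,.10+rimdrop-(.085-Gz)*-c[2]] # mouth centre
                    g=m-c*(.085-Gz);e,q=ik(g-M[:,0]*.159,M,q0,3)
                    if e<.03:print("pour",A,p,roll,c.round(2),round(e,3),q.round(2).tolist())
E
time python3 ik.py
```

```text
grasp -100 60 0.0 [-0.55, 0.69, 0.98, 2.28, -0.03, 0.31, 0.14]
grasp -100 45 0.0 [-0.8, 0.98, 1.13, 2.3, -0.13, 0.27, 0.04]
grasp -100 35 0.0 [-0.91, 1.19, 1.17, 2.29, -0.17, 0.29, -0.06]
grasp -80 60 0.0 [0.01, 0.44, 0.26, 2.47, 1.71, 0.4, -1.26]
grasp -80 45 0.043 
grasp -80 35 0.076 
grasp -60 60 0.072 
grasp -60 45 0.309 
grasp -60 35 0.403 
grasp -39 60 0.144 
grasp -39 45 0.457 
grasp -39 35 0.639 
grasp -20 60 0.102 
grasp -20 45 0.376 
grasp -20 35 0.507 
grasp 0 60 0.0 [1.8, 0.73, -1.2, 2.49, 1.91, 0.27, 0.5]
grasp 0 45 0.132 
grasp 0 35 0.183 
pour -60 0 180 [-0.35  0.61 -0.71] 0.0 [-1.13, 1.08, 0.43, 2.24, 1.33, 1.21, 1.41]
pour -60 0 -135 [ 0.08  0.86 -0.5 ] 0.0 [-1.19, 1.1, 0.49, 2.27, 1.32, 1.15, 0.61]
pour -60 0 -160 [-0.14  0.73 -0.66] 0.0 [-1.15, 1.09, 0.46, 2.25, 1.33, 1.19, 1.06]
pour -60 15 180 [-0.43  0.75 -0.5 ] 0.0 [-1.05, 0.85, 0.39, 2.3, 1.4, 1.08, 1.53]
pour -60 15 -160 [-0.22  0.86 -0.46] 0.0 [-1.07, 0.85, 0.41, 2.32, 1.4, 1.06, 1.16]
pour 60 0 135 [ 0.08 -0.86 -0.5 ] 0.0 [0.98, 1.07, -0.41, 2.22, -1.27, 1.24, 2.28]
pour 60 0 160 [-0.14 -0.73 -0.66] 0.0 [0.98, 1.06, -0.41, 2.2, -1.27, 1.24, 1.83]
pour 60 0 180 [-0.35 -0.61 -0.71] 0.0 [0.97, 1.06, -0.41, 2.19, -1.27, 1.25, 1.47]
pour 60 0 -135 [-0.79 -0.36 -0.5 ] 0.0 [0.96, 1.06, -0.4, 2.16, -1.27, 1.26, 0.65]
pour 60 0 -160 [-0.56 -0.49 -0.66] 0.0 [0.97, 1.06, -0.41, 2.17, -1.27, 1.26, 1.1]
pour 60 15 160 [-0.22 -0.86 -0.46] 0.0 [1.02, 0.89, -0.51, 2.26, -1.27, 1.0, 1.68]
pour 60 15 180 [-0.43 -0.75 -0.5 ] 0.0 [1.01, 0.88, -0.5, 2.25, -1.27, 1.01, 1.32]
pour 60 15 -160 [-0.64 -0.62 -0.46] 0.0 [0.99, 0.88, -0.48, 2.23, -1.27, 1.03, 0.96]
real	0m23.637s
user	0m23.701s
sys	0m0.109s
```

```bash
cat > path.py <<'E'
from ik import *
from scipy.spatial.transform import Slerp
def follow(q,poses):  # local IK step-by-step; return q, worst err, min margin
    w=0;mm=9;mv=0
    for tcp,M in poses:
        def f(x):
            p,m=kin.fk(x,P,S);return np.r_[(p-tcp)*5,R.from_matrix(m.T@M).as_rotvec(),.01*(x-q)]
        s=kin.least_squares(f,np.clip(q,lo+1e-3,hi-1e-3),bounds=(lo,hi),max_nfev=15);w=max(w,np.linalg.norm(s.fun[:6]));mv=max(mv,abs(s.x-q).max());q=s.x;mm=min(mm,(q-lo).min(),(hi-q).min())
    return q,w,mm,mv
def seg(a,b,n):
    (p0,M0),(p1,M1)=a,b;rv=R.from_matrix(M0.T@M1).as_rotvec()
    return [(p0+(p1-p0)*t,M0@R.from_rotvec(rv*t).as_matrix()) for t in np.linspace(0,1,n+1)[1:]]
def pourpose(A,p,roll,pg,mx=0.,my=0.,clear=.11):
    c_t=pit(0,pg).T@np.array([0,0,1.]);M=pit(A,p,roll);c=M@c_t
    g=ch(mx,my,0)+[0,0,clear+.034*np.sqrt(1-c[2]**2)]-c*(.085-Gz)
    return (g-M[:,0]*.159,M),c
if __name__=="__main__":
    q0=np.array(st()["joints"]);now=(np.array(st()["position"]),R.from_rotvec(st()["ee_rot"]).as_matrix())
    for Ag in (-100,-110):
      for pg in (45,):
        M=pit(Ag,pg);g=np.r_[CUP,.005+Gz];G=(g-M[:,0]*.159,M)
        pre=(G[0]-M[:,0]*.11,M);up=(G[0]+[0,0,.17],M)
        q,w,mm,_=follow(q0,seg(now,pre,10)+seg(pre,G,5));print("grasp",Ag,pg,round(w,3),round(mm,2),q.round(2).tolist())
        q2,w,mm,_=follow(q,seg(G,up,6))
        for A in (-105,-90,-75,-60):
          for p in (5,15):
            for roll in (120,140,-120,-140):
                (t,M2),c=pourpose(A,p,roll,pg)
                M1=pit(A,p,0);mid=(t+[0,0,.08],M1)
                q3,w,mm,v=follow(q2,seg(up,mid,12)+seg(mid,(t+[0,0,.04],pit(A,p,roll/2)),8)+seg((t+[0,0,.04],pit(A,p,roll/2)),(t,M2),8))
                print(A,p,roll,c.round(2),round(w,3),round(mm,2),round(v,2),q3.round(2).tolist() if w<.03 else "")
E
python3 path.py
```

```text
grasp -100 45 0.001 0.05 [-0.33, 0.65, 0.43, 2.33, 1.24, 0.62, -1.33]
-105 5 120 [-0.4   0.87 -0.29] 0.0 0.0 0.15 [-1.21, 1.42, 1.08, 1.62, 0.19, 1.37, -2.69]
-105 5 140 [-0.24  0.84 -0.48] 0.139 0.0 0.18 
-105 5 -120 [ 0.78  0.55 -0.29] 0.0 0.06 0.11 [-0.42, 1.02, -0.2, 1.72, 0.92, 1.89, 0.63]
-105 5 -140 [ 0.63  0.61 -0.48] 0.0 0.02 0.13 [-0.37, 1.03, -0.26, 1.71, 0.95, 1.93, 0.95]
-105 15 120 [-0.39  0.91 -0.16] 0.0 0.0 0.16 [-1.19, 1.28, 1.05, 1.66, 0.17, 1.3, -2.69]
-105 15 140 [-0.23  0.91 -0.34] 0.105 0.0 0.19 
-105 15 -120 [ 0.79  0.59 -0.16] 0.0 0.19 0.11 [-0.4, 0.92, -0.21, 1.76, 0.89, 1.76, 0.66]
-105 15 -140 [ 0.65  0.68 -0.34] 0.0 0.16 0.13 [-0.35, 0.93, -0.27, 1.75, 0.92, 1.79, 1.0]
-90 5 120 [-0.61  0.74 -0.29] 0.0 0.0 0.19 [-1.38, 1.44, 1.13, 1.81, 0.23, 1.08, -2.69]
-90 5 140 [-0.45  0.75 -0.48] 0.134 0.0 0.2 
-90 5 -120 [ 0.61  0.74 -0.29] 0.0 0.22 0.12 [-0.54, 0.97, -0.13, 1.91, 1.06, 1.73, 0.58]
-90 5 -140 [ 0.45  0.75 -0.48] 0.0 0.18 0.14 [-0.5, 0.97, -0.18, 1.9, 1.08, 1.77, 0.92]
-90 15 120 [-0.61  0.77 -0.16] 0.0 0.0 0.18 [-1.34, 1.27, 1.09, 1.85, 0.24, 1.02, -
[... 3362 characters left out ...]
0.23  0.91 -0.34] 0.0 0.29 0.14 [-0.65, 0.8, -0.05, 2.14, 1.21, 1.43, 0.93]
-60 5 120 [-0.9   0.33 -0.29] 0.0 0.0 0.4 [-1.7, 1.6, 1.24, 2.21, 0.23, 0.42, -2.69]
-60 5 140 [-0.77  0.42 -0.48] 0.111 0.0 0.45 
-60 5 -120 [ 0.16  0.94 -0.29] 0.0 0.14 0.12 [-0.87, 0.93, 0.14, 2.32, 1.43, 1.4, 0.31]
-60 5 -140 [ 0.02  0.88 -0.48] 0.0 0.15 0.14 [-0.86, 0.92, 0.12, 2.31, 1.43, 1.41, 0.68]
-60 15 120 [-0.92  0.36 -0.16] 0.001 0.0 0.48 [-1.64, 1.39, 1.23, 2.24, 0.34, 0.37, -2.69]
-60 15 140 [-0.81  0.49 -0.34] 0.083 0.0 0.4 
-60 15 -120 [ 0.14  0.98 -0.16] 0.0 0.15 0.12 [-0.83, 0.79, 0.12, 2.35, 1.45, 1.26, 0.41]
-60 15 -140 [-0.02  0.94 -0.34] 0.0 0.16 0.14 [-0.82, 0.78, 0.11, 2.35, 1.45, 1.27, 0.77]
```

Run:
```python
from h import *
M=pit(-105,45);g=np.array([.375,-.3045,.065]);pre=g-M[:,0]*.11
plan([(pre,M,159)],91)
```

```text
[[91,13,8,22,7.5,5.7,-1.9],[91,10,11,22,7.5,5.7,-1.9],[91,8,14,21,7.5,5.7,-1.9],[91,5,17,19,7.5,5.8,-1.9],[91,3,19,18,7.5,5.7,-2]]
[[91,0,22,15,7.4,5.7,-1.9],[91,-1,23,11,7.4,5.8,-2]]
-> [ 0.4237 -0.1212  0.2553]
```

>>> {"op": "arm_command", "data": {
  "motion": [
    [91,13,8,22,7.5,5.7,-1.9],
    [91,10,11,22,7.5,5.7,-1.9],
    [91,8,14,21,7.5,5.7,-1.9],
    [91,5,17,19,7.5,5.8,-1.9],
    [91,3,19,18,7.5,5.7,-2]
  ]
}}

```text
clock: 24.78
position: [0.3598, -0.1728, 0.3091]
ee_rot: [-0.75, 1.456, -0.224]
force: [-0.2, 0.5, -0.5]
width: 0.995
```

>>> {"op": "arm_command", "data": {
  "motion": [
    [91,0,22,15,7.4,5.7,-1.9],
    [91,-1,23,11,7.4,5.8,-2],
    [91,0,0,0,0,0,0],
    [91,0,0,0,0,0,0]
  ]
}}

```text
clock: 25.28
position: [0.3731, -0.132, 0.2817]
ee_rot: [-0.585, 1.555, -0.533]
force: [-1.2, -0.5, 0.3]
width: 0.99
```

Run:
```python
from h import *
a=get_image("scene");b=get_image("top");save(a,"s10.png",(90,230,150,330),4.4)
M=pit(-105,45);g=np.array([.375,-.3045,.065])
s=st();print(s["position"],np.round(s["joints"],2),(R.from_rotvec(s["ee_rot"]).as_matrix()-M).round(3).tolist(),s["width"])
plan([(g-M[:,0]*.05,M,159),(g,M,159,4)],91)
for c in ("scene","top"):
  for n in ("cup",):print(c,n,[(np.round(d["point"],3).tolist(),round(d["p"],2)) for d in pinpoint(c,n)][:4])
```

```text
[ 0.37264846 -0.13254511  0.28209341] [-0.47  0.33  0.43  2.35  0.86  0.79 -0.73] [[0.142, -0.23, 0.032], [0.033, 0.076, 0.268], [-0.051, 0.058, -0.062]] 0.9975500875296978
[[91,35,10,22,6.9,4,-2],[91,33,15,23,6.9,4,-1.9]]
-> [ 0.4129 -0.1617  0.2126]
[[91,12,0,0,0,0,-0],[91,13,0,0,0,0,-0],[91,12,0,0,0,0,-0],[91,13,0,0,0,0,-0]]
-> [ 0.4037 -0.1958  0.1772]
scene cup [([0.37, -0.514, -0.0], 0.36), ([0.505, -0.014, 0.064], 0.28)]
top cup [([0.377, -0.305, 0.004], 0.55), ([0.374, -0.287, 0.042], 0.17)]
```

View pics/s10.png

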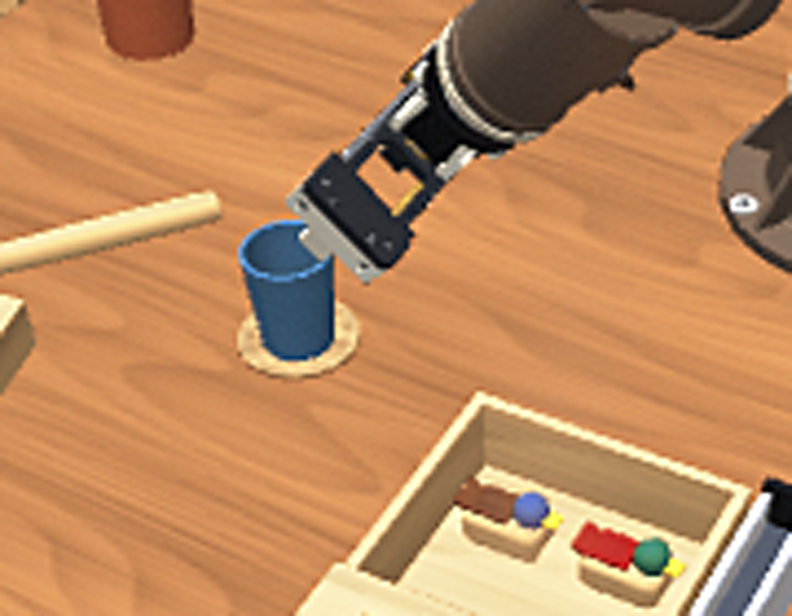

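Run:
```python
from h import *
M=pit(-105,45);g=np.array([.376,-.3045,.065]);pre=g-M[:,0]*.11
plan([(pre,M,159,5)],91)
```

```text
[[91,2,5,11,2.7,1.6,-0.8],[91,2,5,11,2.8,1.6,-0.8],[91,1,6,10,2.7,1.6,-0.8],[91,1,6,10,2.8,1.6,-0.8],[91,1,7,10,2.7,1.6,-0.8]]
-> [ 0.4252 -0.121   0.2554]
```

>>> {"op": "arm_command", "data": {
  "motion": [
    [91,2,5,11,2.7,1.6,-0.8],
    [91,2,5,11,2.8,1.6,-0.8],
    [91,1,6,10,2.7,1.6,-0.8],
    [91,1,6,10,2.8,1.6,-0.8],
    [91,1,7,10,2.7,1.6,-0.8]
  ]
}}

```text
clock: 26.1
position: [0.4262, -0.1202, 0.2546]
ee_rot: [-0.422, 1.576, -0.819]
force: [-0.4, -0.1, -0.3]
width: 0.993
```

>>> {"op": "arm_command", "data": {
  "motion": [
    [91,0,0,0,0,0,0],
    [91,0,0,0,0,0,0]
  ]
}}

```text
clock: 26.35
position: [0.4253, -0.1204, 0.2548]
ee_rot: [-0.425, 1.577, -0.816]
force: [0.3, -0.1, 0.2]
width: 0.992
```

Run:
```python
from h import *
M=pit(-105,45);g=np.array([.376,-.3045,.065])
s=st();print(s["position"],np.round(s["joints"],2),(R.from_rotvec(s["ee_rot"]).as_matrix()-M).round(3).tolist(),s["width"])
plan([(g-M[:,0]*.05,M,159,4),(g,M,159,5)],91)
```

```text
[ 0.42529644 -0.12041694  0.25482093] [-0.48  0.51  0.45  2.2   0.7   0.89 -0.88] [[-0.001, -0.002, 0.0], [-0.001, -0.001, 0.001], [0.002, -0.001, -0.002]] 0.9915565773677989
[[91,15,0,0,0,0,0],[91,15,0,0,0,0,0],[91,15,0,0,0.1,0,0.1],[91,15,0,0,0,-0.1,0]]
-> [ 0.4142 -0.1615  0.2125]
[[91,10,0,0,0,0,0],[91,10,0,0,0,0,0],[91,10,0,0,0,0,0],[91,10,0,0,0,0,0],[91,10,0,0,0,0,0]]
-> [ 0.4051 -0.1956  0.1771]
```

Pose matches; approach along the tool axis.

>>> {"op": "arm_command", "data": {
  "motion": [
    [91,15,0,0,0,0,0],
    [91,15,0,0,0,0,0],
    [91,15,0,0,0,0,0],
    [91,15,0,0,0,0,0]
  ]
}}

```text
clock: 26.85
position: [0.414, -0.1617, 0.2125]
ee_rot: [-0.424, 1.576, -0.815]
force: [0.7, 0.3, -0.7]
width: 0.99
```

>>> {"op": "arm_command", "data": {
  "motion": [
    [91,10,0,0,0,0,0],
    [91,10,0,0,0,0,0],
    [91,10,0,0,0,0,0],
    [91,10,0,0,0,0,0],
    [91,10,0,0,0,0,0]
  ]
}}

```text
clock: 27.48
position: [0.4054, -0.1959, 0.1768]
ee_rot: [-0.424, 1.576, -0.816]
force: [0.2, -0.7, -0.4]
width: 0.992
```

>>> {"op": "arm_command", "data": {
  "motion": [
    [91,0,0,0,0,0,0],
    [91,0,0,0,0,0,0]
  ]
}}

```text
clock: 27.72
position: [0.4055, -0.1954, 0.1772]
ee_rot: [-0.425, 1.576, -0.816]
force: [-0.3, -0.6, 0.4]
width: 0.992
```

Run:
```python
from h import *
a=get_image("scene");b=get_image("top")
f=np.hstack([cv2.resize(b["frame"][200:280,340:430],None,fx=5,fy=5,interpolation=2),cv2.resize(a["frame"][120:200,170:240],None,fx=5,fy=5,interpolation=2)])
cv2.imwrite("pics/t11.png",f[:,:,::-1])
s=st();print(s["position"],s["force"],np.round(s["joints"],2))
```

```text
[ 0.40565398 -0.195276    0.17733183] [ 0.72519923 -0.62013466  1.09392738] [-0.36  0.69  0.52  2.27  0.89  0.59 -1.01]
```

View pics/t11.png

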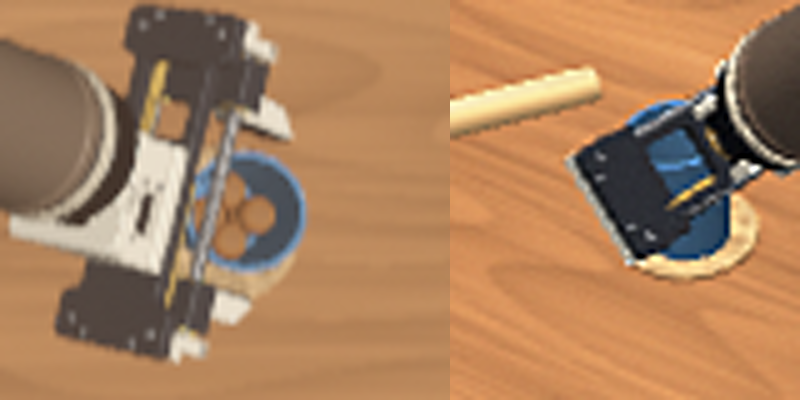

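>>> {"op": "arm_command", "data": {
  "motion": [
    [40,0,0,0,0,0,0],
    [40,0,0,0,0,0,0],
    [40,0,0,0,0,0,0],
    [40,0,0,0,0,0,0]
  ],
  "newtons": 25
}}

```text
clock: 28.32
position: [0.4053, -0.1955, 0.1773]
ee_rot: [-0.424, 1.577, -0.816]
force: [-0.1, 0.2, 1.5]
width: 0.701
```

>>> {"op": "arm_command", "data": {
  "motion": [
    [40,-14,-14,0,0,0,0],
    [40,-18,-18,0,0,0,0],
    [40,0,0,0,0,0,0]
  ]
}}

```text
clock: 28.7
position: [0.4058, -0.1955, 0.2233]
ee_rot: [-0.422, 1.574, -0.816]
force: [-0.7, 0.7, -2.1]
width: 0.699
```

Run:
```python
from h import *
a=get_image("scene");b=get_image("top")
s=st();print(s["position"],s["force"],s["width"]*91.8,R.from_rotvec(s["ee_rot"]).as_matrix()[:,1].round(2))
for c in ("scene","top"):
  for n in ("cup","ball1_center"):print(c,n,[(np.round(d["point"],3).tolist(),round(d["p"],2)) for d in pinpoint(c,n)][:4])
```

```text
[ 0.40559998 -0.19516577  0.22206036] [-0.14875136 -0.3807009  -2.61987155] 64.291903112882 [ 0.18  0.68 -0.71]
scene cup [([0.375, -0.301, 0.048], 0.76)]
scene ball1_center []
top cup [([0.374, -0.303, 0.049], 0.74)]
top ball1_center []
```

Run:
```python
from path import *
s=st();q=np.array(s["joints"]);now=(np.array(s["position"]),R.from_rotvec(s["ee_rot"]).as_matrix())
(t,M2),c=pourpose(-90,5,-140,45,-.01,-.03,.105);print("mouth dir",c.round(2),"t",t.round(3))
up=(now[0]+[0,0,.10],now[1])
g0=t+M2[:,0]*.159
M45=pit(-90,45);gg=np.r_[g0[:2],.24];over=(gg-M45[:,0]*.159,M45)
M5=pit(-90,5);mid=(np.r_[g0[:2],.22]-M5[:,0]*.159,M5)
Mh=pit(-90,5,-70);half=(np.r_[g0[:2],.19]-Mh[:,0]*.159,Mh)
prev=now
for nm,x,n in (("up",up,3),("over",over,10),("mid",mid,10),("half",half,12),("end",(t,M2),12)):
    q,w,mm,mv=follow(q,seg(prev,x,n));print(nm,n,round(w,4),round(mm,2),round(mv,2),x[0].round(3),q.round(2).tolist());prev=x
plan([(up[0],up[1],0,3),(over[0],over[1],0,10)],40)
```

```text
mouth dir [ 0.45  0.75 -0.48] t [0.482 0.093 0.161]
up 3 0.0 0.27 0.07 [ 0.405 -0.195  0.322] [-0.43, 0.37, 0.56, 2.2, 0.87, 0.89, -0.83]
over 10 0.0 0.32 0.04 [0.482 0.047 0.352] [-0.73, 0.39, 0.34, 2.01, 0.71, 1.16, -0.85]
mid 10 0.0 0.5 0.06 [0.482 0.093 0.234] [-0.93, 0.87, 0.42, 1.99, 0.93, 1.44, -1.25]
half 12 0.0 0.41 0.09 [0.482 0.093 0.204] [-0.75, 0.88, 0.19, 1.98, 1.0, 1.54, -0.15]
end 12 0.0 0.32 0.09 [0.482 0.093 0.161] [-0.59, 0.95, -0.02, 1.96, 1.06, 1.63, 0.94]
[[40,-24,-24,0,0,0,0],[40,-23,-23,0,0,0,0],[40,-24,-24,0,0,0,0]]
-> [ 0.4057 -0.1952  0.3222]
[[40,-20,16,1,-1,-1.1,0],[40,-20,16,2,-1.1,-1.1,0],[40,-20,16,2,-1,-1.1,0],[40,-20,15,3,-1.1,-1.1,0],[40,-20,16,4,-1,-1,0]]
[[40,-20,15,4,-1.1,-1.1,0],[40,-20,15,5,-1,-1,0],[40,-19,15,6,-1,-1.1,0],[40,-20,15,7,-1.1,-1,0.1],[40,-19,16,7,-1,-1.1,0]]
-> [0.4821 0.0469 0.3522]
```

>>> {"op": "arm_command", "data": {
  "motion": [
    [40,-24,-24,0,0,0,0],
    [40,-23,-23,0,0,0,0],
    [40,-24,-24,0,0,0,0]
  ]
}}

```text
clock: 29.38
position: [0.4054, -0.1952, 0.3233]
ee_rot: [-0.425, 1.578, -0.816]
force: [0.7, -0.1, -2.0]
width: 0.699
```

>>> {"op": "arm_command", "data": {
  "motion": [
    [40,-20,16,1,-1,-1.1,0],
    [40,-20,16,2,-1.1,-1.1,0],
    [40,-20,16,2,-1,-1.1,0],
    [40,-20,15,3,-1.1,-1.1,0],
    [40,-20,16,4,-1,-1,0]
  ]
}}

```text
clock: 30.0
position: [0.4439, -0.0726, 0.3375]
ee_rot: [-0.522, 1.53, -0.715]
force: [1.3, 0.5, -2.2]
width: 0.698
```

>>> {"op": "arm_command", "data": {
  "motion": [
    [40,-20,15,4,-1.1,-1.1,0],
    [40,-20,15,5,-1,-1,0],
    [40,-19,15,6,-1,-1.1,0],
    [40,-20,15,7,-1.1,-1,0],
    [40,-19,16,7,-1,-1.1,0]
  ]
}}

```text
clock: 30.62
position: [0.4827, 0.0484, 0.3531]
ee_rot: [-0.615, 1.479, -0.615]
force: [0.7, -0.3, -3.5]
width: 0.698
```

>>> {"op": "arm_command", "data": {
  "motion": [
    [40,0,0,0,0,0,0],
    [40,0,0,0,0,0,0]
  ]
}}

```text
clock: 30.88
position: [0.4821, 0.0467, 0.3528]
ee_rot: [-0.615, 1.481, -0.617]
force: [-1.1, 0.2, -3.0]
width: 0.699
```

```bash
cat > pp.py <<'E'
from path import *
(t,M2),c=pourpose(-90,5,-140,45,-.01,-.03,.105);g0=t+M2[:,0]*.159
M5=pit(-90,5);mid=(np.r_[g0[:2],.22]-M5[:,0]*.159,M5)
Mh=pit(-90,5,-70);half=(np.r_[g0[:2],.19]-Mh[:,0]*.159,Mh)
s=st();print(s["position"],s["width"]*91.8,np.round(s["joints"],2))
E
python3 - <<'E'
from pp import *
a=get_image("scene");b=get_image("top")
for c in ("scene","top"):print(c,[(np.round(d["point"],3).tolist(),round(d["p"],2)) for d in pinpoint(c,"cup")][:4])
plan([(mid[0],mid[1],0,10)],40)
E
```

```text
[0.48208999 0.04674393 0.35280903] 64.12890200749621 [-0.72  0.39  0.34  1.99  0.64  1.21 -0.75]
scene [([0.473, 0.034, 0.004], 0.67), ([0.481, -0.07, 0.181], 0.53), ([0.639, 0.109, 0.099], 0.21)]
top [([0.48, -0.066, 0.182], 0.86)]
[[40,5,12,0,0,0,-4],[40,4,12,0,0,0,-4],[40,3,12,0,0,0,-4],[40,3,13,0,0,0,-4],[40,2,13,0,0,0,-4]]
[[40,1,13,0,0,0,-4],[40,0,13,0,0,0,-4],[40,-1,12,0,0,0,-4],[40,-2,12,0,-0.1,0,-3.9],[40,-3,13,0,0,-0.1,-4]]
-> [0.4822 0.093  0.2337]
```

>>> {"op": "arm_command", "data": {
  "motion": [
    [40,5,12,0,0,0,-4],
    [40,4,12,0,0,0,-4],
    [40,3,12,0,0,0,-4],
    [40,3,13,0,0,0,-4],
    [40,2,13,0,0,0,-4]
  ]
}}

```text
clock: 31.7
position: [0.4824, 0.0703, 0.2926]
ee_rot: [-0.883, 1.382, -0.886]
force: [-0.1, -0.5, -2.6]
width: 0.7
```

>>> {"op": "arm_command", "data": {
  "motion": [
    [40,1,13,0,0,0,-4],
    [40,0,13,0,0,0,-4],
    [40,-1,12,0,0,0,-4],
    [40,-2,12,0,0,0,-4],
    [40,-3,13,0,0,0,-4]
  ]
}}

```text
clock: 32.33
position: [0.4827, 0.0937, 0.2334]
ee_rot: [-1.145, 1.246, -1.149]
force: [-0.8, -0.5, -2.2]
width: 0.696
```

>>> {"op": "arm_command", "data": {
  "motion": [
    [40,0,0,0,0,0,0]
  ]
}}

```text
clock: 32.45
position: [0.4825, 0.0941, 0.2326]
ee_rot: [-1.146, 1.248, -1.146]
force: [1.4, 0.4, -2.5]
width: 0.698
```

Run:
```python
from pp import *
p=plan([(half[0],half[1],0,12)],40)
plan([(t,M2,0,14)],40,p)
```

```text
[0.48247981 0.09410599 0.23257273] 64.11870362672452 [-0.92  0.88  0.42  1.99  0.83  1.45 -1.12]
[[40,0,2,0,-5.8,0,0],[40,0,2,0,-5.8,0,0],[40,0,2,0,-5.8,0,0],[40,0,2,1,-5.8,0,0],[40,0,2,1,-5.9,0,0]]
[[40,1,2,1,-5.8,0,0],[40,0,2,1,-5.9,0,0],[40,1,2,2,-5.8,0,0],[40,0,2,2,-5.9,0,0],[40,1,2,2,-5.8,0,0]]
[[40,0,1,2,-5.9,-0.1,0],[40,1,1,3,-5.8,0,0.1]]
-> [0.4823 0.0926 0.2037]
[[40,0,1,3,-5,0,-0],[40,0,1,3,-5,0,-0],[40,0,1,3,-5,0,-0],[40,0,0,3,-5,0,-0],[40,0,0,3,-5,0,-0]]
[[40,0,0,3,-5,0,-0],[40,0,-1,3,-5,0,-0],[40,1,-1,3,-5,0,-0],[40,0,-1,3,-5,0,-0],[40,1,-1,3,-5,0,-0]]
[[40,0,-1,3,-5,0,-0],[40,1,-2,2,-5,0,-0],[40,0,-2,2,-5,0,-0],[40,1,-2,2,-5,0,-0]]
-> [0.4821 0.0923 0.161 ]
```

Run:
```python
from pp import *
P3=lambda r,z:(np.r_[g0[:2],z]-pit(-90,5,r)[:,0]*.159,pit(-90,5,r))
print(g0)
p=plan([(*P3(-75,.205),0,13)],40)
p=plan([(*P3(-105,.200),0,10)],40,p)
plan([(*P3(-145,.188),0,8)],40,p)
q=np.array(st()["joints"]);print(follow(q,seg((np.array(s["position"]),M5),P3(-75,.205),13)+seg(P3(-75,.205),P3(-145,.188),18)))
```

```text
[0.48247981 0.09410599 0.23257273] 64.11870362672452 [-0.92  0.88  0.42  1.99  0.83  1.45 -1.12]
[ 0.4820082  -0.0657134   0.14681414]
[[40,0,1,0,-5.8,0,0],[40,0,1,0,-5.8,0,0],[40,0,1,0,-5.8,0,0],[40,0,1,0,-5.8,0,0],[40,0,1,0,-5.8,0,0]]
[[40,0,1,1,-5.8,0,0],[40,0,1,1,-5.7,0,0],[40,0,1,1,-5.8,0,0],[40,1,1,1,-5.7,0,0],[40,0,1,1,-5.8,0,0]]
[[40,1,0,0,-5.7,0,0],[40,0,0,1,-5.8,-0.1,0],[40,1,1,1,-5.7,0,0.1]]
-> [0.4819 0.0923 0.2184]
[[40,0,0,0,-3,0,-0],[40,0,0,0,-3,0,-0],[40,0,0,1,-3,0,-0],[40,0,0,1,-3,0,-0],[40,0,0,0,-3,0,-0]]
[[40,0,0,1,-3,0,-0],[40,0,0,0,-3,0,-0],[40,0,0,1,-3,0,-0],[40,0,0,0,-3,0,-0],[40,0,0,1,-3,0,-0]]
-> [0.4819 0.0927 0.2134]
[[40,0,0,1,-5,0,-0],[40,0,-1,1,-5,0,-0],[40,0,-1,1,-5,0,-0],[40,0,-1,1,-5,0,-0],[40,0,-1,1,-5,0,-0]]
[[40,0,-1,2,-5,0,-0],[40,1,-1,1,-5,0,-0],[40,0,-1,2,-5,0,-0]]
-> [0.4819 0.0928 0.2014]
(array([-0.60757236,  0.87561022,  0.00760425,  1.98263063,  1.05370389,
        1.64199528,  1.08718975]), np.float64(1.0844837415232757e-05), np.float64(0.30800471519976447), np.float64(0.09249560086176051))
```

>>> {"op": "arm_command", "data": {
  "motion": [
    [40,0,1,0,-5.8,0,0],
    [40,0,1,0,-5.8,0,0],
    [40,0,1,0,-5.8,0,0],
    [40,0,1,0,-5.8,0,0],
    [40,0,1,0,-5.8,0,0]
  ]
}}

```text
clock: 33.08
position: [0.4817, 0.0935, 0.2297]
ee_rot: [-1.51, 1.592, -0.846]
force: [0.6, -0.3, -2.5]
width: 0.701
```

>>> {"op": "arm_command", "data": {
  "motion": [
    [40,0,1,1,-5.8,0,0],
    [40,0,1,1,-5.7,0,0],
    [40,0,1,1,-5.8,0,0],
    [40,1,1,1,-5.7,0,0],
    [40,0,1,1,-5.8,0,0]
  ]
}}

```text
clock: 33.7
position: [0.4823, 0.093, 0.2227]
ee_rot: [-1.847, 1.896, -0.459]
force: [-0.2, -0.5, -2.0]
width: 0.7
```

>>> {"op": "arm_command", "data": {
  "motion": [
    [40,1,0,0,-5.7,0,0],
    [40,0,0,1,-5.8,0,0],
    [40,1,1,1,-5.7,0,0],
    [40,0,0,0,0,0,0]
  ]
}}

```text
clock: 34.2
position: [0.4821, 0.0912, 0.2203]
ee_rot: [-2.028, 2.055, -0.184]
force: [0.9, -0.8, -3.3]
width: 0.695
```

Run:
```python
from h import *
a=get_image("scene");save(a,"s12.png",(140,270,190,350),4.5)
s=st();print(s["position"],s["width"]*91.8,np.abs(R.from_rotvec(s["ee_rot"]).as_matrix()-pit(-90,5,-75)).max())
```

```text
[0.48206946 0.09133808 0.22016411] 63.96396560009562 0.005020072545289467
```

View pics/s12.png

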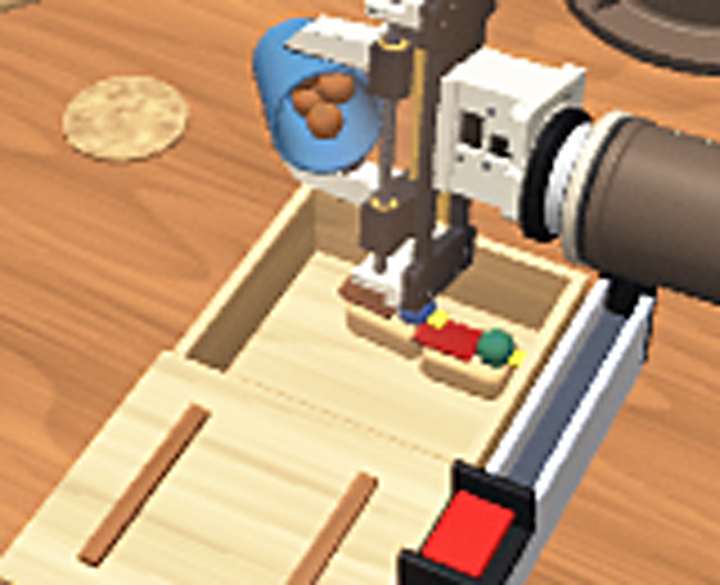

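>>> {"op": "arm_command", "data": {
  "motion": [
    [40,-8,-10,2,0,0,0],
    [40,-7,-9,3,0,0,0],
    [40,0,0,0,-3,0,0],
    [40,0,0,0,-3,0,0],
    [40,0,0,1,-3,0,0]
  ]
}}

```text
clock: 34.88
position: [0.5023, 0.1075, 0.2199]
ee_rot: [-2.121, 2.13, -0.022]
force: [0.4, -0.0, -2.8]
width: 0.696
```

>>> {"op": "arm_command", "data": {
  "motion": [
    [40,0,0,1,-3,0,0],
    [40,0,0,0,-3,0,0],
    [40,0,0,1,-3,0,0],
    [40,0,0,0,-3,0,0],
    [40,0,0,1,-3,0,0]
  ]
}}

```text
clock: 35.5
position: [0.5023, 0.1077, 0.2169]
ee_rot: [2.186, -2.171, -0.263]
force: [-0.2, 1.0, -2.2]
width: 0.699
```

>>> {"op": "arm_command", "data": {
  "motion": [
    [40,0,0,0,-3,0,0],
    [40,0,0,1,-3,0,0],
    [40,0,0,1,-5,0,0],
    [40,0,-1,1,-5,0,0],
    [40,0,-1,1,-5,0,0]
  ]
}}

```text
clock: 36.12
position: [0.503, 0.1081, 0.2123]
ee_rot: [1.979, -1.934, -0.608]
force: [-0.5, 0.8, -1.7]
width: 0.7
```

>>> {"op": "arm_command", "data": {
  "motion": [
    [40,0,-1,1,-5,0,0],
    [40,0,-1,1,-5,0,0],
    [40,0,0,0,-5,0,0],
    [40,0,0,0,-5,0,0],
    [40,0,0,0,-5,0,0]
  ]
}}

```text
clock: 36.75
position: [0.5036, 0.1082, 0.2096]
ee_rot: [1.701, -1.627, -0.937]
force: [-0.5, 0.6, -2.0]
width: 0.699
```

>>> {"op": "arm_command", "data": {
  "motion": [
    [40,0,0,0,0,0,0],
    [40,0,0,0,0,0,0],
    [40,0,0,0,0,0,0],
    [40,0,0,0,0,0,0]
  ]
}}

```text
clock: 37.25
position: [0.5029, 0.1078, 0.2097]
ee_rot: [1.702, -1.629, -0.936]
force: [0.3, -0.8, -1.8]
width: 0.698
```

Run:
```python
from h import *
a=get_image("scene");save(a,"s13.png",(140,270,190,350),4.5);b=get_image("top")
s=st();print(s["position"],s["width"]*91.8,s["force"],np.round(s["joints"],2),np.abs(R.from_rotvec(s["ee_rot"]).as_matrix()-pit(-90,5,-145)).max())
for c in ("scene","top"):
  for n in ("ball1_center","duck1"):print(c,n,[(np.round(d["point"],3).tolist(),round(d["p"],2)) for d in pinpoint(c,n)][:8])
```

```text
[0.50289013 0.10773899 0.20967682] 64.07356028270272 [ 0.16004403  0.60880844 -1.62678768] [-0.59  0.88 -0.05  1.89  0.96  1.73  1.23] 0.0019353908701160716
scene ball1_center []
scene duck1 [([0.47, 0.032, 0.006], 0.69), ([0.464, -0.028, 0.01], 0.5), ([0.369, -0.516, -0.001], 0.17)]
top ball1_center []
top duck1 [([0.465, -0.026, 0.006], 0.57), ([0.472, 0.033, 0.01], 0.45)]
```

View pics/s13.png

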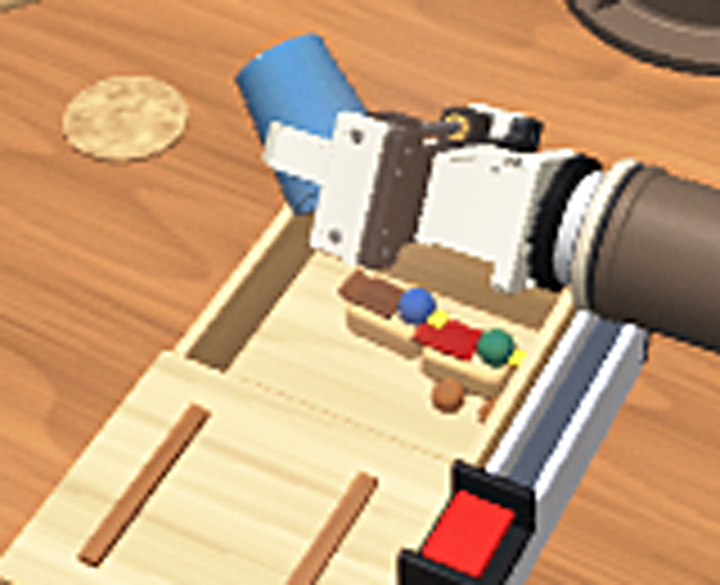

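>>> {"op": "arm_command", "data": {
  "motion": [
    [40,0,0,0,-6,0,0],
    [40,0,0,0,-6,0,0],
    [40,0,0,0,-6,0,0],
    [40,0,0,0,0,0,0],
    [40,0,0,0,0,0,0]
  ]
}}

```text
clock: 38.17
position: [0.5029, 0.1077, 0.2097]
ee_rot: [1.488, -1.397, -1.125]
force: [-0.2, -1.5, -2.4]
width: 0.698
```

>>> {"op": "arm_command", "data": {
  "motion": [
    [40,0,0,0,6,0,0],
    [40,0,0,0,6,0,0],
    [40,0,0,0,6,0,0],
    [40,0,0,-2,6,0,0],
    [40,0,0,-2,6,0,0]
  ]
}}

```text
clock: 38.8
position: [0.506, 0.1076, 0.2122]
ee_rot: [1.842, -1.783, -0.784]
force: [0.0, 0.2, -2.0]
width: 0.693
```

>>> {"op": "arm_command", "data": {
  "motion": [
    [40,0,0,-2,6,0,0],
    [40,0,0,-2,6,0,0],
    [40,0,0,-2,6,0,0],
    [40,0,0,-2,6,0,0],
    [40,0,0,-2,6,0,0]
  ]
}}

```text
clock: 39.42
position: [0.5111, 0.1069, 0.2206]
ee_rot: [2.152, -2.132, -0.328]
force: [-0.4, -0.0, -2.4]
width: 0.7
```

Run:
```python
from h import *
a=get_image("scene");b=get_image("top")
f=np.hstack([cv2.resize(b["frame"][160:240,230:330],None,fx=4,fy=4.5,interpolation=2),cv2.resize(a["frame"][150:270,220:340],None,fx=3,fy=3,interpolation=2)])
cv2.imwrite("pics/t14.png",f[:,:,::-1])
s=st();print(s["position"],s["width"]*91.8,s["force"])
for c in ("scene","top"):
  for n in ("ball1_center",):print(c,n,[(np.round(d["point"],3).tolist(),round(d["p"],2)) for d in pinpoint(c,n)][:8])
```

```text
[0.51111264 0.10701846 0.22074349] 64.22745844036366 [ 0.34207005 -0.53665789 -1.76484627]
scene ball1_center []
top ball1_center []
```

View pics/t14.png

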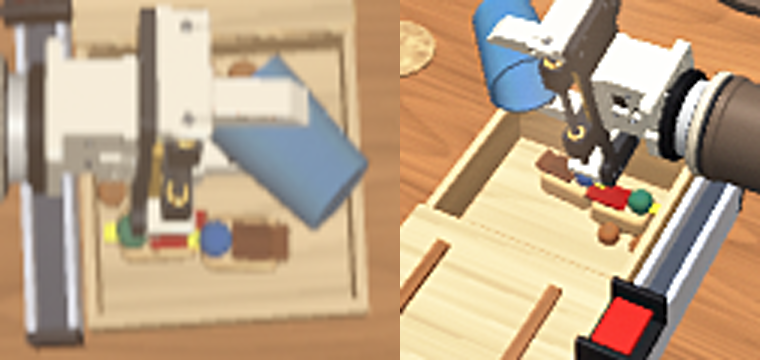

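Run:
```python
from pp import *
M=pit(-105,45);g=np.array([.3757,-.304,.065])
M45=pit(-90,45);over=(np.r_[g0[:2],.24]-M45[:,0]*.159,M45);up=(g+[0,0,.145]-M[:,0]*.159,M)
p=plan([(*mid,0,17)],40);p=plan([(*over,0,10)],40,p);p=plan([(*up,0,10)],40,p)
b=get_image("top");a=get_image("scene");F=b["frame"]
for im in (a,b):
    hsv=cv2.cvtColor(im["frame"],cv2.COLOR_RGB2HSV);Pc=cloud(im);L=(Pc-ch(0,0,0))
    an=np.radians(CY);lx=L[...,0]*np.cos(an)+L[...,1]*np.sin(an);ly=-L[...,0]*np.sin(an)+L[...,1]*np.cos(an)
    m=(abs(lx)<.085)&(abs(ly)<.092)&(Pc[...,2]>.012)&(Pc[...,2]<.06)&(hsv[...,1]>120)&(hsv[...,0]>6)&(hsv[...,0]<16)
    n,lab,stt,cen=cv2.connectedComponentsWithStats(m.astype(np.uint8))
    for i in range(1,n):
        if stt[i,4]>8:
            k=lab==i;print(stt[i,4],lx[k].mean().round(3),ly[k].mean().round(3),Pc[k][:,2].max().round(3),hsv[k].mean(0).round())
```

```text
[0.51106078 0.10690388 0.22058417] 64.08056526112814 [-0.67  0.87  0.08  1.89  0.94  1.67  0.57]
[[40,1,2,0,6.1,0,0],[40,1,2,-1,6.1,0,0],[40,1,2,-1,6.1,0,0],[40,1,2,-1,6,0,0],[40,1,1,-1,6.1,0,0]]
[[40,1,1,-1,6,0,0],[40,1,1,-1,6.1,0,0],[40,1,1,-2,6,0,0],[40,1,1,-2,6.1,0,0],[40,1,1,-2,6,0,0]]
[[40,0,0,-2,6.1,0,0],[40,1,0,-2,6,0,0],[40,0,0,-2,6.1,0,0],[40,1,0,-2,6,0,0],[40,0,0,-2,6.1,0,0]]
[[40,1,0,-2,6,0,0.1],[40,0,0,-1,6.1,0,0]]
-> [0.482  0.0928 0.2335]
[[40,4,-12,0,0,0,4],[40,3,-12,0,0,0,4],[40,2,-13,0,0,0,4],[40,1,-13,0,0,0,4],[40,0,-13,0,0,0,4]]
[[40,-1,-13,0,0,0,4],[40,-2,-12,0,0,0,4],[40,-3,-12,0,0,0,4],[40,-4,-12,0,0,0,4],[40,-4,-13,0,0,0,4]]
-> [0.4819 0.0464 0.3528]
[[40,19,-15,-8,1.1,1.1,0],[40,19,-15,-7,1.1,1.1,0],[40,20,-15,-6,1,1.1,0],[40,20,-15,-6,1.1,1,0],[40,20,-16,-5,1,1.1,0]]
[[40,20,-16,-4,1.1,1,0],[40,20,-15,-4,1,1.1,0],[40,20,-16,-3,1.1,1,0],[40,20,-16,-3,1,1.1,0],[40,19,-15,-2,1.1,1,0]]
-> [ 0.4046 -0.195   0.3224]
73 -0.037 -0.028 0.046 [ 11. 132. 149.]
49 0.003 0.049 0.034 [ 12. 158. 166.]
16 -0.001 0.075 0.032 [ 13. 155. 170.]
12 0.074 -0.018 0.03 [ 14. 124. 178.]
23 -0.001 0.081 0.037 [ 14. 127. 175.]
83 -0.041 -0.027 0.047 [ 12. 124. 141.]
```

>>> {"op": "arm_command", "data": {
  "motion": [
    [40,1,2,0,6.1,0,0],
    [40,1,2,-1,6.1,0,0],
    [40,1,2,-1,6.1,0,0],
    [40,1,2,-1,6,0,0],
    [40,1,1,-1,6.1,0,0]
  ]
}}

```text
clock: 40.35
position: [0.5019, 0.1014, 0.2244]
ee_rot: [-2.005, 2.033, -0.227]
force: [-0.3, 0.2, -1.7]
width: 0.695
```

>>> {"op": "arm_command", "data": {
  "motion": [
    [40,1,1,-1,6,0,0],
    [40,1,1,-1,6.1,0,0],
    [40,1,1,-2,6,0,0],
    [40,1,1,-2,6.1,0,0],
    [40,1,1,-2,6,0,0]
  ]
}}

```text
clock: 40.98
position: [0.4935, 0.0961, 0.2282]
ee_rot: [-1.669, 1.735, -0.682]
force: [-0.3, 0.1, -2.4]
width: 0.7
```

>>> {"op": "arm_command", "data": {
  "motion": [
    [40,0,0,-2,6.1,0,0],
    [40,1,0,-2,6,0,0],
    [40,0,0,-2,6.1,0,0],
    [40,1,0,-2,6,0,0],
    [40,0,0,-2,6.1,0,0]
  ]
}}

```text
clock: 41.6
position: [0.4849, 0.0936, 0.233]
ee_rot: [-1.298, 1.392, -1.035]
force: [0.1, -0.5, -2.0]
width: 0.698
```

>>> {"op": "arm_command", "data": {
  "motion": [
    [40,1,0,-2,6,0,0],
    [40,0,0,-1,6.1,0,0],
    [40,0,0,0,0,0,0]
  ]
}}

```text
clock: 41.98
position: [0.482, 0.0928, 0.2334]
ee_rot: [-1.146, 1.248, -1.146]
force: [1.6, 0.2, -1.7]
width: 0.695
```

```bash
cat > balls.py <<'E'
from h import *
for nm in ("scene","top"):
    im=get_image(nm)
    hsv=cv2.cvtColor(im["frame"],cv2.COLOR_RGB2HSV);Pc=cloud(im);L=(Pc-ch(0,0,0))
    an=np.radians(CY);lx=L[...,0]*np.cos(an)+L[...,1]*np.sin(an);ly=-L[...,0]*np.sin(an)+L[...,1]*np.cos(an)
    m=(abs(lx)<.09)&(abs(ly)<.097)&(Pc[...,2]>.012)&(Pc[...,2]<.07)&(hsv[...,1]>110)&(hsv[...,0]>6)&(hsv[...,0]<17)&(hsv[...,2]>60)
    n,lab,stt,cen=cv2.connectedComponentsWithStats(m.astype(np.uint8))
    for i in range(1,n):
        if stt[i,4]>8:
            k=lab==i;print(nm,stt[i,:5].tolist(),lx[k].mean().round(3),ly[k].mean().round(3),Pc[k][:,2].max().round(3),hsv[k].mean(0).round())
    for n in ("ball1_center","duck1","cup"):print(nm,n,[(np.round(d["point"],3).tolist(),round(d["p"],2)) for d in pinpoint(nm,n)][:8])
E
python3 balls.py
python3 - <<'E'
from pp import *
M=pit(-105,45);g=np.array([.3757,-.304,.065])
M45=pit(-90,45);over=(np.r_[g0[:2],.24]-M45[:,0]*.159,M45);up=(g+[0,0,.145]-M[:,0]*.159,M)
p=plan([(*over,0,10)],40);p=plan([(*up,0,10)],40,p)
E
```

```text
scene [231, 183, 29, 40, 322] -0.008 -0.092 0.069 [ 16. 125. 141.]
scene [277, 190, 40, 23, 392] -0.083 0.027 0.069 [ 16. 121. 169.]
scene [265, 201, 15, 10, 90] -0.038 -0.026 0.049 [ 11. 138. 148.]
scene [267, 209, 37, 25, 181] -0.01 0.033 0.07 [ 14. 135. 170.]
scene ball1_center [([0.535, -0.487, -0.001], 0.28)]
scene duck1 [([0.472, 0.034, 0.003], 0.84), ([0.46, -0.03, 0.009], 0.81)]
scene cup [([0.482, -0.106, 0.178], 0.71)]
top [288, 174, 6, 4, 22] 0.073 -0.02 0.034 [ 14. 123. 182.]
top [254, 177, 7, 7, 36] 0.066 0.079 0.035 [ 14. 122. 180.]
top ball1_center []
top duck1 [([0.463, -0.031, 0.007], 0.59)]
top cup [([0.486, -0.108, 0.173], 0.72)]
[0.48208663 0.092574   0.23344594] 64.34309483594178 [-0.91  0.87  0.41  1.99  0.83  1.45 -1.13]
[[40,4,-12,0,0,0,4],[40,3,-12,0,0,0,4],[40,2,-13,0,0,0,4],[40,1,-13,0,0,0,4],[40,0,-13,0,0,0,4]]
[[40,-1,-13,0,0,0,4],[40,-2,-12,0,0,0,4],[40,-3,-12,0,0,0,4],[40,-4,-12,0,0,0,4],[40,-4,-13,0,-0.1,0,4.1]]
-> [0.4819 0.0464 0.3528]
[[40,19,-15,-8,1.1,1.1,-0],[40,19,-15,-7,1.1,1.1,-0],[40,20,-15,-6,1.1,1.1,-0],[40,20,-15,-6,1,1,-0],[40,20,-16,-5,1.1,1.1,-0]]
[[40,20,-16,-4,1,1,-0],[40,20,-15,-4,1.1,1.1,-0],[40,20,-16,-3,1,1,-0],[40,20,-16,-3,1.1,1.1,-0],[40,19,-15,-2,1,1,-0]]
-> [ 0.4047 -0.195   0.3224]
```

>>> {"op": "arm_command", "data": {
  "motion": [
    [40,4,-12,0,0,0,4],
    [40,3,-12,0,0,0,4],
    [40,2,-13,0,0,0,4],
    [40,1,-13,0,0,0,4],
    [40,0,-13,0,0,0,4]
  ]
}}

```text
clock: 43.0
position: [0.4818, 0.0682, 0.2935]
ee_rot: [-0.881, 1.384, -0.883]
force: [-0.9, 0.5, -2.0]
width: 0.698
```

>>> {"op": "arm_command", "data": {
  "motion": [
    [40,-1,-13,0,0,0,4],
    [40,-2,-12,0,0,0,4],
    [40,-3,-12,0,0,0,4],
    [40,-4,-12,0,0,0,4],
    [40,-4,-13,0,0,0,4]
  ]
}}

```text
clock: 43.62
position: [0.4815, 0.046, 0.3532]
ee_rot: [-0.613, 1.481, -0.615]
force: [0.2, 0.1, -2.6]
width: 0.698
```

>>> {"op": "arm_command", "data": {
  "motion": [
    [40,19,-15,-8,1.1,1.1,0],
    [40,19,-15,-7,1.1,1.1,0],
    [40,20,-15,-6,1.1,1.1,0],
    [40,20,-15,-6,1,1,0],
    [40,20,-16,-5,1.1,1.1,0]
  ]
}}

```text
clock: 44.25
position: [0.4424, -0.0765, 0.337]
ee_rot: [-0.517, 1.531, -0.721]
force: [0.4, -0.7, -2.3]
width: 0.7
```

>>> {"op": "arm_command", "data": {
  "motion": [
    [40,20,-16,-4,1,1,0],
    [40,20,-15,-4,1.1,1.1,0],
    [40,20,-16,-3,1,1,0],
    [40,20,-16,-3,1.1,1.1,0],
    [40,19,-15,-2,1,1,0]
  ]
}}

```text
clock: 44.88
position: [0.4037, -0.1965, 0.3226]
ee_rot: [-0.421, 1.574, -0.819]
force: [0.6, 0.5, -1.0]
width: 0.698
```

>>> {"op": "arm_command", "data": {
  "motion": [
    [40,0,0,0,0,0,0],
    [40,0,0,0,0,0,0]
  ]
}}

```text
clock: 45.12
position: [0.4045, -0.1949, 0.3226]
ee_rot: [-0.422, 1.573, -0.817]
force: [0.0, 0.3, -1.3]
width: 0.697
```

```bash
python3 balls.py
python3 - <<'E'
from h import *
b=get_image("top");hsv=cv2.cvtColor(b["frame"],cv2.COLOR_RGB2HSV);P=cloud(b)
c=(.3757,-.304)
m=(np.hypot(P[...,0]-c[0],P[...,1]-c[1])<.06)&(P[...,2]>.14)
print("cup/gripper px",m.sum()); k=m&(hsv[...,0]>6)&(hsv[...,0]<17)&(hsv[...,1]>110);print("brown in cup",k.sum())
M=pit(-105,45);s=st();print(s["position"],(R.from_rotvec(s["ee_rot"]).as_matrix()-M).round(3).tolist())
E
```

```text
scene [231, 182, 86, 41, 981] -0.059 -0.035 0.07 [ 16. 124. 163.]
scene [265, 200, 15, 11, 93] -0.038 -0.026 0.045 [ 11. 144. 150.]
scene [267, 209, 37, 25, 187] -0.011 0.032 0.069 [ 14. 135. 171.]
scene ball1_center [([0.463, -0.028, 0.007], 0.46), ([0.532, 0.471, -0.001], 0.27)]
scene duck1 [([0.472, 0.032, 0.005], 0.75), ([0.467, -0.027, 0.008], 0.52)]
scene cup [([0.373, -0.304, 0.152], 0.73)]
top [292, 168, 23, 3, 42] 0.086 -0.057 0.064 [ 16. 112. 149.]
top [262, 171, 11, 9, 57] 0.078 0.045 0.059 [ 15. 124. 168.]
top [275, 170, 15, 9, 62] 0.079 0.008 0.063 [ 15. 124. 167.]
top [287, 174, 7, 6, 35] 0.07 -0.019 0.034 [ 14. 132. 178.]
top [254, 177, 7, 7, 35] 0.065 0.079 0.038 [ 14. 131. 179.]
top [254, 199, 7, 7, 38] 0.0 0.082 0.033 [ 14. 129. 174.]
top [266, 199, 7, 10, 45] -0.003 0.048 0.041 [ 14. 129. 180.]
top ball1_center [([0.575, -0.004, 0.019], 0.59)]
top duck1 [([0.468, 0.029, 0.01], 0.67)]
top cup [([0.634, 0.115, 0.1], 0.68), ([0.375, -0.302, 0.15], 0.6)]
cup/gripper px 1057
brown in cup 3
[ 0.40449648 -0.19472516  0.32272058] [[0.001, 0.001, -0.0], [-0.001, -0.001, -0.0], [0.001, -0.001, 0.002]]
```

>>> {"op": "arm_command", "data": {
  "motion": [
    [40,25,25,0,0,0,0],
    [40,25,25,0,0,0,0],
    [40,25,25,0,0,0,0],
    [40,18,18,0,0,0,0],
    [40,6,6,0,0,0,0]
  ]
}}

```text
clock: 46.2
position: [0.4047, -0.195, 0.1816]
ee_rot: [-0.424, 1.575, -0.817]
force: [-1.1, -0.2, -1.3]
width: 0.699
```

>>> {"op": "arm_command", "data": {
  "motion": [
    [40,2,2,0,0,0,0],
    [40,1,1,0,0,0,0],
    [40,0,0,0,0,0,0]
  ]
}}

```text
clock: 46.58
position: [0.4049, -0.1952, 0.1791]
ee_rot: [-0.421, 1.572, -0.818]
force: [-0.1, -0.3, -1.7]
width: 0.7
```

Run:
```python
from h import *
a=get_image("scene");b=get_image("top")
s=st();print(s["position"],s["force"],s["width"]*91.8)
for c in ("scene","top"):
  for n in ("cup",):print(c,n,[(np.round(d["point"],3).tolist(),round(d["p"],2)) for d in pinpoint(c,n)][:4])
```

```text
[ 0.40482367 -0.19518957  0.17895255] [ 0.45111991 -0.21791434 -1.39312231] 63.88310995889819
scene cup [([0.373, -0.303, 0.006], 0.67)]
top cup [([0.373, -0.303, 0.007], 0.78)]
```

>>> {"op": "arm_command", "data": {
  "motion": [
    [40,1,1,0,0,0,0],
    [40,0,0,0,0,0,0],
    [40,0,0,0,0,0,0]
  ]
}}

```text
clock: 47.15
position: [0.4047, -0.1952, 0.1772]
ee_rot: [-0.422, 1.573, -0.818]
force: [0.4, 2.1, 4.8]
width: 0.696
```

>>> {"op": "arm_command", "data": {
  "motion": [
    [91,0,0,0,0,0,0],
    [91,0,0,0,0,0,0],
    [91,0,0,0,0,0,0],
    [91,0,0,0,0,0,0]
  ]
}}

```text
clock: 47.65
position: [0.4046, -0.1952, 0.177]
ee_rot: [-0.422, 1.573, -0.818]
force: [0.0, -0.5, -0.1]
width: 0.989
```

>>> {"op": "arm_command", "data": {
  "motion": [
    [91,-10,0,0,0,0,0],
    [91,-15,0,0,0,0,0],
    [91,-20,0,0,0,0,0],
    [91,-25,0,0,0,0,0],
    [91,-30,0,0,0,0,0]
  ]
}}

```text
clock: 48.28
position: [0.4228, -0.1259, 0.2486]
ee_rot: [-0.422, 1.574, -0.817]
force: [0.6, -0.2, 0.5]
width: 0.993
```

>>> {"op": "arm_command", "data": {
  "motion": [
    [91,-30,0,0,0,0,0],
    [91,0,0,0,0,0,0]
  ]
}}

```text
clock: 48.52
position: [0.4293, -0.1046, 0.27]
ee_rot: [-0.421, 1.57, -0.814]
force: [0.4, -1.0, 0.4]
width: 0.991
```

Run:
```python
from h import *
a=get_image("scene");b=get_image("top")
s=st();print(s["position"],s["force"],s["width"]*91.8,np.round(s["joints"],2))
for c in ("scene","top"):
  for n in ("cup","coaster","button_top"):print(c,n,[(np.round(d["point"],3).tolist(),round(d["p"],2)) for d in pinpoint(c,n)][:4])
P=cloud(b)
m=(np.hypot(P[...,0]-.375,P[...,1]+.304)<.06)&(P[...,2]>.084)&(P[...,2]<.1);q=P[m];print("rim",cv2.minEnclosingCircle((q[:,:2]*1000).astype(np.float32)),q[:,2].min(),q[:,2].max())
plan([(ch(.14,.125,.15),down(CY),178,24)],0)
```

```text
[ 0.42811588 -0.10623692  0.26892707] [-0.28675224 -0.8217033  -0.16775636] 90.99515699214732 [-0.49  0.48  0.43  2.18  0.69  0.94 -0.88]
scene cup [([0.374, -0.304, 0.009], 0.64)]
scene coaster [([0.372, -0.311, 0.001], 0.68)]
scene button_top [([0.335, 0.473, 0.001], 0.62), ([0.642, 0.111, 0.102], 0.57), ([0.373, -0.303, 0.009], 0.34)]
top cup [([0.377, -0.303, 0.005], 0.64), ([0.531, 0.47, -0.002], 0.34)]
top coaster [([0.373, -0.306, -0.005], 0.87)]
top button_top [([0.634, 0.117, 0.098], 0.52)]
rim ((374.35467529296875, -303.07952880859375), 33.6226806640625) 0.08407044861950141 0.096620358181982
[[0,-10,6,6,-0.7,-0.3,1.9],[0,-9,6,6,-0.7,-0.3,1.9],[0,-9,7,6,-0.7,-0.3,1.9],[0,-9,7,6,-0.7,-0.3,1.9],[0,-9,7,7,-0.7,-0.3,1.9]]
[[0,-8,7,7,-0.7,-0.3,1.9],[0,-8,7,7,-0.7,-0.3,1.9],[0,-8,8,7,-0.7,-0.3,1.9],[0,-8,8,7,-0.7,-0.3,1.8],[0,-7,8,7,-0.7,-0.3,1.9]]
[[0,-7,8,7,-0.7,-0.3,1.8],[0,-7,8,7,-0.7,-0.3,1.9],[0,-6,8,8,-0.7,-0.3,1.8],[0,-6,8,8,-0.7,-0.3,1.9],[0,-6,9,8,-0.7,-0.3,1.8]]
[[0,-5,9,8,-0.7,-0.3,1.9],[0,-5,9,8,-0.7,-0.3,1.8],[0,-5,9,8,-0.7,-0.3,1.9],[0,-4,9,8,-0.7,-0.2,1.8],[0,-4,9,9,-0.7,-0.3,1.9]]
[[0,-4,9,9,-0.7,-0.2,1.8],[0,-3,8,8,-0.7,-0.3,1.9],[0,-3,9,9,-0.7,-0.2,1.8],[0,-3,8,9,-0.6,-0.3,1.9]]
-> [0.6364 0.1143 0.3276]
```

>>> {"op": "arm_command", "data": {
  "motion": [
    [0,-19,12,12,-1.4,-0.6,3.8],
    [0,-18,14,12,-1.4,-0.6,3.8],
    [0,-17,14,14,-1.4,-0.6,3.8],
    [0,-16,15,14,-1.4,-0.6,3.8],
    [0,-15,16,14,-1.4,-0.6,3.7]
  ]
}}

```text
clock: 49.55
position: [0.5163, -0.0138, 0.2921]
ee_rot: [-0.258, 1.595, -0.454]
force: [0.6, 0.1, -0.1]
width: 0.5
```

>>> {"op": "arm_command", "data": {
  "motion": [
    [0,-14,16,14,-1.4,-0.6,3.7],
    [0,-12,16,16,-1.4,-0.6,3.7],
    [0,-11,18,16,-1.4,-0.6,3.7],
    [0,-10,18,16,-1.4,-0.6,3.7],
    [0,-8,18,17,-1.4,-0.5,3.7]
  ]
}}

```text
clock: 50.18
position: [0.6036, 0.0792, 0.3147]
ee_rot: [-0.1, 1.582, -0.101]
force: [-0.3, -0.7, -0.9]
width: 0.013
```

>>> {"op": "arm_command", "data": {
  "motion": [
    [0,-7,17,17,-1.4,-0.5,3.7],
    [0,-6,17,18,-1.3,-0.5,3.7],
    [0,0,0,0,0,0,0],
    [0,0,0,0,0,0,0]
  ]
}}

```text
clock: 50.68
position: [0.6375, 0.1135, 0.3236]
ee_rot: [-0.036, 1.571, 0.034]
force: [-0.8, -0.5, -0.4]
width: 0.007
```

```bash
python3 - <<'E'
from h import *
s=st();print(s["position"],(R.from_rotvec(s["ee_rot"]).as_matrix()-down(CY)).round(3).tolist(),s["force"],s["width"])
plan([((.6385,.115,.115),down(CY),178,5)],0)
E
python3 balls.py
```

```text
[0.63747042 0.11353692 0.32363762] [[-0.0, 0.0, 0.0], [-0.001, 0.0, -0.0], [0.0, -0.001, -0.0]] [-0.78583776 -0.54378366 -0.44309031] 0.006767598303837474
[[0,6,0,0,0,0,0],[0,6,0,0,0,0,0],[0,6,0,0,0,0,0],[0,6,1,1,0,0,0],[0,7,0,0,0,0,0.1]]
-> [0.6384 0.1145 0.2926]
scene [231, 182, 48, 40, 534] -0.039 -0.081 0.07 [ 16. 124. 153.]
scene [265, 200, 15, 11, 92] -0.038 -0.026 0.046 [ 11. 145. 141.]
scene [267, 209, 14, 9, 49] -0.022 -0.015 0.036 [ 15. 124. 173.]
scene ball1_center []
scene duck1 [([0.463, -0.026, 0.007], 0.77), ([0.514, 0.315, 0.001], 0.73)]
scene cup [([0.374, -0.304, 0.006], 0.96)]
top [289, 168, 26, 4, 45] 0.086 -0.055 0.064 [ 16. 113. 150.]
top [266, 171, 7, 9, 50] 0.077 0.043 0.06 [ 14. 128. 168.]
top [273, 170, 11, 9, 58] 0.079 0.012 0.061 [ 15. 125. 167.]
top [287, 174, 7, 6, 36] 0.071 -0.019 0.034 [ 14. 131. 178.]
top [266, 199, 7, 6, 35] -0.001 0.048 0.034 [ 14. 134. 171.]
top [267, 206, 12, 3, 14] -0.016 0.04 0.044 [ 13. 121. 204.]
top [288, 209, 14, 9, 120] -0.04 -0.025 0.048 [ 12. 130. 144.]
top ball1_center [([0.377, -0.306, -0.001], 0.5), ([0.577, -0.007, 0.02], 0.45)]
top duck1 [([0.47, 0.03, 0.009], 0.73)]
top cup [([0.374, -0.302, 0.006], 0.76), ([0.572, -0.035, 0.019], 0.49)]
```

>>> {"op": "arm_command", "data": {
  "motion": [
    [0,30,0,1,0,0,0],
    [0,15,0,0,0,0,0],
    [0,5,0,0,0,0,0],
    [0,4,0,0,0,0,0],
    [0,0,0,0,0,0,0]
  ]
}}

```text
clock: 51.7
position: [0.639, 0.1145, 0.271]
ee_rot: [-0.036, 1.569, 0.037]
force: [-3.4, -1.2, 5.3]
width: 0.002
```

>>> {"op": "arm_command", "data": {
  "motion": [
    [0,0,0,0,0,0,0]
  ]
}}

```text
clock: 51.82
position: [0.639, 0.1145, 0.2711]
ee_rot: [-0.036, 1.569, 0.037]
force: [-2.7, -1.1, 3.5]
width: 0.006
```

>>> {"op": "arm_command", "data": {
  "motion": [
    [0,1,0,0,0,0,0],
    [0,0,0,-5,0,0,0],
    [0,0,0,-10,0,0,0],
    [0,0,0,-15,0,0,0],
    [0,0,0,-15,0,0,0]
  ]
}}

```text
clock: 52.45
position: [0.5938, 0.1124, 0.2698]
ee_rot: [-0.036, 1.567, 0.037]
force: [1.5, -1.1, 5.1]
width: 0.005
```

>>> {"op": "arm_command", "data": {
  "motion": [
    [0,0,0,0,0,0,0]
  ]
}}

```text
clock: 52.58
position: [0.5928, 0.1124, 0.2698]
ee_rot: [-0.036, 1.569, 0.037]
force: [-0.5, -1.1, 7.1]
width: 0.006
```

Sliding freely; continue toward shut.

>>> {"op": "arm_command", "data": {
  "motion": [
    [0,0,0,-20,0,0,0],
    [0,0,0,-20,0,0,0],
    [0,0,0,-20,0,0,0],
    [0,0,0,-20,0,0,0],
    [0,0,0,-20,0,0,0]
  ]
}}

```text
clock: 53.2
position: [0.4938, 0.108, 0.2698]
ee_rot: [-0.036, 1.567, 0.037]
force: [3.2, -0.3, 6.4]
width: 0.004
```

>>> {"op": "arm_command", "data": {
  "motion": [
    [0,0,0,-15,0,0,0],
    [0,0,0,-10,0,0,0],
    [0,0,0,-8,0,0,0],
    [0,0,0,-6,0,0,0],
    [0,0,0,0,0,0,0]
  ]
}}

```text
clock: 53.82
position: [0.4549, 0.1064, 0.2697]
ee_rot: [-0.036, 1.568, 0.038]
force: [-0.3, 0.0, 9.0]
width: 0.007
```

Run:
```python
from h import *
get_image("scene");s=st();print(s["position"],s["force"])
print([(np.round(d["point"],3).tolist(),round(d["p"],2)) for d in pinpoint("scene","button_top")][:4])
```

```text
[0.45495759 0.10637769 0.26972115] [-1.61132546  0.14288363  9.31450811]
[([0.463, 0.104, 0.096], 0.56)]
```

>>> {"op": "arm_command", "data": {
  "motion": [
    [0,0,0,-4,0,0,0],
    [0,0,0,-4,0,0,0],
    [0,0,0,0,0,0,0]
  ]
}}

```text
clock: 54.3
position: [0.4474, 0.1061, 0.2698]
ee_rot: [-0.035, 1.567, 0.038]
force: [1.8, 0.8, 6.5]
width: 0.004
```

>>> {"op": "arm_command", "data": {
  "motion": [
    [0,0,0,-3,0,0,0],
    [0,0,0,0,0,0,0]
  ]
}}

```text
clock: 54.55
position: [0.4448, 0.106, 0.2697]
ee_rot: [-0.035, 1.566, 0.038]
force: [5.4, 0.9, 4.8]
width: 0.003
```

>>> {"op": "arm_command", "data": {
  "motion": [
    [0,0,0,-2,0,0,0],
    [0,0,0,-1,0,0,0],
    [0,0,0,0,0,0,0]
  ]
}}

```text
clock: 54.92
position: [0.4438, 0.1058, 0.2701]
ee_rot: [-0.034, 1.561, 0.038]
force: [14.3, -0.0, -3.2]
width: 0.006
```

```bash
python3 -c "
from h import *
s=st();print(s['position'],s['force'])"
```

```text
[0.44379677 0.10582    0.27006116] [14.29561257 -0.02598708 -3.23963643]
```

>>> {"op": "arm_command", "data": {
  "motion": [
    [0,0,0,2,0,0,0],
    [0,-8,0,1,0,0,0],
    [0,-40,0,0,0,0,0],
    [0,-60,0,0,0,0,0],
    [0,-40,0,-40,0,0,0]
  ]
}}

```text
clock: 55.55
position: [0.4043, 0.1038, 0.419]
ee_rot: [-0.035, 1.568, 0.037]
force: [-0.4, 0.6, 0.6]
width: 0.008
```

>>> {"op": "arm_command", "data": {
  "motion": [
    [0,0,40,-30,0,0,0],
    [0,0,40,-10,0,0,0],
    [0,0,40,0,0,0,0],
    [0,0,0,0,0,0,0]
  ]
}}

```text
clock: 56.05
position: [0.357, 0.2238, 0.4165]
ee_rot: [-0.04, 1.571, 0.04]
force: [0.1, -1.0, 0.0]
width: 0.01
```

Run:
```python
from h import *
b=get_image("top");a=get_image("scene");P=cloud(b)
hsv=cv2.cvtColor(b["frame"],cv2.COLOR_RGB2HSV)
m=(P[...,2]>.085)&(P[...,2]<.12)&(P[...,0]>.35)&(P[...,0]<.75)&(P[...,1]>.06)&(P[...,1]<.15)&((hsv[...,0]<10)|(hsv[...,0]>170))&(hsv[...,1]>150)
q=P[m];print("btn",len(q),cv2.minAreaRect((q[:,:2]*1000).astype(np.float32)),np.median(q[:,2]))
for c in ("scene","top"):
  for n in ("cup","coaster","button_top"):print(c,n,[(np.round(d["point"],3).tolist(),round(d["p"],2)) for d in pinpoint(c,n)][:3])
for n in ["glue_jar","tea_bowl","mallet","chisel","blank"]:
    print(n,[(np.round(d["point"],3).tolist(),round(d["p"],2)) for d in pinpoint("top",n)][:2])
s=st();print(s["position"],s["force"],s["clock"])
```

```text
btn 203 ((456.9854431152344, 106.7364501953125), (45.934757232666016, 33.341705322265625), 1.424436092376709) 0.09757478651869866
scene cup [([0.375, -0.304, 0.006], 0.82)]
scene coaster [([0.37, -0.309, -0.004], 0.63), ([0.334, 0.475, 0.002], 0.39)]
scene button_top [([0.46, 0.105, 0.102], 0.74)]
top cup [([0.377, -0.305, 0.005], 0.92)]
top coaster [([0.376, -0.304, -0.004], 0.55), ([0.51, 0.316, -0.003], 0.26)]
top button_top [([0.454, 0.106, 0.098], 0.55)]
glue_jar [([0.512, 0.319, -0.002], 0.72), ([0.504, -0.016, -0.002], 0.15)]
tea_bowl [([0.332, 0.467, 0.0], 0.55)]
mallet [([0.368, -0.514, 0.001], 0.64), ([0.378, -0.304, 0.004], 0.26)]
chisel [([0.532, 0.467, -0.002], 0.72)]
blank []
[0.35857682 0.22150023 0.41710702] [-0.27261943  0.65987451 -0.43540377] 56.7
```

Button is back at its start position and height (456.99 vs 456.71 mm; 0.0976 vs 0.0970 m), so the lid is shut and the button is up. Handing in.

```bash
python3 -c "
from cell import arm
print(arm.sign_off())"
```

```text
the job is handed in; nothing more can be done
None
```

The job is handed in at about 57 s on the robot's clock; `sign_off` gives no verdict. Both ducks (green and blue head; only two were there) and all six balls are in the chest, the lid is shut and the cup is back on its coaster.

**Order of work:**
- I held the button down and slid the lid about 182 mm to its stop.
- I first pushed the blue duck a few centimetres clear of the cup, so the gripper could reach it, then stood both ducks on the chest floor.
- I tipped the cup over the chest, stood it back on the coaster, and pushed the lid shut to its stop before letting the button go.

**Last checks:**
- **Lid and button:** the button is within 0.3 mm of where it started and 97.6 mm high (97.0 mm at the start), so the lid is shut and the button is up.
- **Cup:** it is upright and within about 5 mm of the coaster's centre.
- **Balls:** before closing I counted six separate balls inside the chest walls and saw none in the cup. Two of the six looked merged with the wall in the image, so the count rests on colour blobs, not a clear view of each.
- **Ducks:** both stood on the floor well inside the walls. The blue one shifted about 3 cm by itself before the pour, as the task warned. With the lid shut I could not check again.
- **Bystanders:** jar, bowl, mallet and chisel read within about 4 mm of their starting places. The network did not find the wood blank in the last picture. A reading about 17 s into the run had it within 2 mm of its start, and the arm did not go near it.

The ball detector gave almost no usable readings, so I counted by colour instead. All 16 pictures were used before the balls were counted, so every check after the pour was numeric.

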